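# Wind a glass block tight in the crank clamp

### The job

Lay the cast-glass block flat in the bed of the crank clamp, lengthwise between the jaw and the fence, let go of it, then take the crank by its black knob and wind it clockwise, about two turns, until the jaw grips the block firmly against the fence (roughly 45 N), and let go, leaving it clamped. Each turn has one heavy point that pushes back and then drives on: carry the knob through it at a slow, even speed, never letting it spring back or race, and feel for the jaw meeting the block so as not to overtighten it and chip the glass. Leave the jar, the tiles and the brush alone.

Things in the scene. Friction and masses are not known exactly. Their poses are not given: they have to be found in the camera images.
- block: A solid green cast-glass block, 46 mm wide (its x), 70 mm long (its y), 44 mm tall, about 0.35 kg, loose on the table; origin at the centre of its underside.
- press: The crank clamp, a blue machine fixed to the table, 110 mm wide (x), 360 mm long (y); origin at the centre of its underside. Gearbox with crank at the -y end, top 85 mm above the table; steel fence at the +y end, 90 mm wide, 75 mm high, locked with its inner face somewhere between y = +147 and +153 mm (not measured). Two steel rails, 56 mm apart and 8 mm above the bed, run along the bed centred on x = 0.
- bed (a point): Point on the bed (30 mm above the table) between the rails, 37 to 43 mm in front of the fence's inner face: where the block's underside centre may go (or up to 20 mm nearer the jaw), its 70 mm length along the clamp's y. Clamp axes. At the start 104 mm of bed lie open from here to the jaw.
- jaw: Sliding steel jaw faced with a black rubber pad, 90 mm wide, 25 mm thick, top 75 mm above the table. Origin on the pad's +y face (uncompressed), 33 mm up; clamp axes. Moves 6 mm to the fence per rad of crank. Each 10 N of grip adds about 0.9 N to the push at the knob. The pad gives 1 mm per 60 N. Friction holds up to about 50 N of grip when let go; more eases back to that.
- crank (a joint): Crank angle, 0 at the start (arm along the clamp's -y), growing clockwise from above. Drag is about 5 N at the knob. A spring cam resists from 1.0 to 3.1 rad of each turn (in all about 14 N at the knob near 2.3 rad), then drives on until 5.2 rad, most near 4: let go there it runs away. Quiet near whole turns. The jaw meets the block between 11.8 and 12.9 rad, told by feel. Keep below 3 rad/s.
- axis (a point): Point on the crank's upright axis, fixed to the clamp, 135 mm above the table (the height of the knob's middle). The knob circles it at 65 mm radius.
- grip (a point): Middle of the crank's upright black knob: a round sleeve 26 mm across, 50 mm tall (110 to 160 mm above the table), that spins freely on its pin, so its own yaw means nothing. The steel crank arm below it has its top at 108 mm.
- tiles: Bystander: a neat stack of square glass tiles, 75 x 75 x 45 mm, loose; origin at the centre of its underside. Leave it alone.
- jar: Bystander: a closed amber jar, 60 mm across and 85 mm tall, loose; origin at the centre of its underside. Leave it alone.
- brush: Bystander: a hand brush lying flat on the table; origin at its underside near its middle. Leave it alone.
There are look-alikes about, which are no part of the job. There is more than one size of the block; the one meant has the size given above.

How it is judged:
By the outcome, as a careful person would: the job done as asked, in the order asked, and still so for the second after the job is handed in, with the robot touching nothing.
It also fails if it takes over 72 s, if anything falls off the work surface, if the arm or the gripper's body presses on something with over 40 N, if the wrist force passes 120 N, or if a joint passes its speed limit or range.

### The arm

A 6-joint arm with a two-finger parallel gripper is mounted at the origin on the work surface. World frame = base frame: x ahead of the robot, y to its left, z up, the work surface at z = 0. Lengths are in mm, angles in rad, forces in N, time in s.
With the tool pointing down it reaches from about 350 to 875 mm from the base axis. Payload 4.2 kg.
Tool frame: the origin (TCP) lies between the finger pads; the fingertips stand 8 mm ahead of it and the grasp point (between the pads) lies 11 mm behind it; z points along the fingers, y is the line along which they close (so a half turn about z gives the same grasp; the last joint's range is limited). The gripper opens to 85 mm and grips with 20 to 120 N. Pads are 22 mm wide; open, the fingers measure 114 mm over their backs; the gripper's body (76 mm by 85 mm) begins 54 mm behind the grasp point. The pads swing forward as they close: fully open they stand 13 mm farther back than shut.
Start: joints at [1.478, 0.385, 0.008, 0, -1.194, -0.259], TCP at [215.335, 586.711, 239.312] pointing down, gripper open.
Joint ranges: [-3.14, 3.14], [-1.21, 2.06], [-1.07, 1.41], [-3.16, 2.05], [-2.99, -0.16], [-3.1, 3.1]. Speed limits (rad/s): [2.79, 2.79, 3.14, 3.14, 3.14, 3.14].

### API

Orientations are given as a unit quaternion [x, y, z, w].
In Python, from bench import read_state, get_image, camera_params, job_done gives the robot as it stands.
- The arm moves only by the tool drive_tool, never from a script. Its argument "moves" is a list that holds one entry, the list of rows, each a list of 7 numbers: the shift along the tool's x, y, z in m, then the turn, a rotation vector about the tool's x, y, z in rad, then the closure in counts, from 0 (fully open) to 255 (shut). A call has 1 to 8 rows; each row shifts and turns the commanded pose from where the row before left it, along the tool's axes as they then stand; what a row does not reach is not made up. A row lasts 1/12 s, in which the tool goes at most 41.7 mm and 7.16 degrees, less where a joint would pass 70% of its speed; a pose out of reach is approached as far as the arm can. A call is refused whole if a number of a shift passes 0.0417 or a number of a turn 0.125, either way. A call with a gripper value outside its range is refused whole. The fingers move at their own pace and stop on an object; the grip force is fixed at half the most. Time passes only in rows, so rows that do not move let the fingers close. It gives the time, the measured TCP pose, the force and the opening at its end, in the units of the state.
- read_state(): the state, without advancing time (a new reading comes with each control period).
- get_image(name): name is "scene" or "top" or "wrist"; returns the picture (420x560x3 uint8, blue, green, red); there is no depth.
- camera_params(name): a dict with "mtx" (3x3 intrinsics, pixels), "extrinsics" (4x4, takes a point from camera to world coordinates). Camera axes: x right, y up, looking along -z (the intrinsics and any distortion apply to the point x, -y, -z); pixel columns grow to the right and rows downward; lengths in mm; the calibration is good to about 2 mm. A picture is of the moment at which its call begins: read the wrist's pose just before it. camera_params takes no time and is no camera call; for the wrist camera it gives the pose at the moment of the call.
- job_done(): hands the job in, once; it reports no verdict.
The state is a dict: "clock": time; "joints": joint angles; "joint_vel": joint speeds; "joint_efforts": joint torques, N m; "position": TCP position; "ee_rot": TCP orientation; "contact_force": force on the tool from outside, world axes, zero at the start; "wrist_torque": the same for the moment, N m; "gripper_width": finger opening in mm.
Only numpy, scipy, OpenCV 4.12 (cv2) and the standard library are available. Lean on these libraries where they do the work, as an engineer would, in place of code of your own. Each camera call takes 0.05 s, during which the arm holds its last target. There are 200 camera calls.

## Working session

There is one attempt and no reset: what is moved stays moved. The work goes in short steps, Python scripts to look and compute and a tool call to move; the robot and the scene stay as the last step left them, time stands still between calls to the robot, and variables do not carry over. Pictures are saved under pics/ and viewed, on a budget of 10 in all, crops included, one or two more only if the job needs it, and the job is handed in when it is done.

Besides the shell and the picture viewer there is one more tool, called after ">>>" in YAML: its name, and indented under it one key for each argument. drive_tool: Moves the arm, as the interface text tells. Its arguments: {"type":"object","properties":{"moves":{"type":"array"}},"required":["moves"]}

```bash
mkdir -p pics; ls; cat > h.py <<'E'
import numpy as np, cv2
from bench import *
def ray(cam,u,v,P=None):
    p=P or camera_params(cam); K=np.array(p["mtx"]);E=np.array(p["extrinsics"])
    d=np.linalg.inv(K)@[u,v,1]; d=E[:3,:3]@[d[0],-d[1],-d[2]]
    return E[:3,3],d
def at(cam,u,v,z,P=None):
    o,d=ray(cam,u,v,P); return o+d*(z-o[2])/d[2]
def proj(cam,X):
    p=camera_params(cam); K=np.array(p["mtx"]);E=np.array(p["extrinsics"])
    c=E[:3,:3].T@(np.array(X)-E[:3,3]); q=K@[c[0],-c[1],-c[2]]; return q[:2]/q[2]
E
python3 - <<'E'
from h import *
for n in("top","scene"):
    p=camera_params(n);print(p);cv2.imwrite(f"pics/{n}0.png",get_image(n))
print(read_state())
E
```

```text
pics
{'mtx': array([[483.52783696,   0.        , 274.68122249],
       [  0.        , 483.52783696, 198.4935431 ],
       [  0.        ,   0.        ,   1.        ]]), 'extrinsics': array([[-6.62034622e-03,  9.87170422e-01, -1.59532849e-01,
         3.14816624e+02],
       [-9.99795772e-01, -3.48808979e-03,  1.99059637e-02,
        -1.27786437e+01],
       [ 1.90941137e-02,  1.59632052e-01,  9.86991906e-01,
         1.08106522e+03],
       [ 0.00000000e+00,  0.00000000e+00,  0.00000000e+00,
         1.00000000e+00]])}
{'mtx': array([[545.63935252,   0.        , 266.84337783],
       [  0.        , 545.63935252, 215.58286799],
       [  0.        ,   0.        ,   1.        ]]), 'extrinsics': array([[-7.52219723e-01, -5.54640652e-01,  3.55723538e-01,
         9.06989664e+02],
       [ 6.58850170e-01, -6.25705857e-01,  4.17622597e-01,
         4.72124247e+02],
       [-9.05216810e-03,  5.48512468e-01,  8.36093374e-01,
         1.09644490e+03],
       [ 0.00000000e+00,  0.00000000e+00,  0.00000000e+00,
         1.00000000e+00]])}
{'clock': 0.1, 'joints': array([ 1.47759599e+00,  3.85487099e-01,  6.77560681e-03, -4.15043711e-04,
       -1.19400319e+00, -2.58581403e-01]), 'joint_vel': array([-0.00037961, -0.00178403,  0.00172298,  0.001613  , -0.00111543,
        0.00061303]), 'joint_efforts': array([-1.82055182e-04, -3.93324029e+01,  1.88927579e+01,  4.19788778e+00,
       -2.60822279e-03,  8.50025884e-06]), 'position': array([215.18248718, 586.25840922, 238.33456096]), 'ee_rot': array([ 9.84557173e-01, -1.75060605e-01, -1.13006994e-04,  9.71833418e-04]), 'contact_force': array([-0.06903279,  0.30014339, -0.01614404]), 'wrist_torque': array([-0.05723031, -0.05818047, -0.01589753]), 'gripper_width': 85.03350521888584}
```

View pics/top0.png

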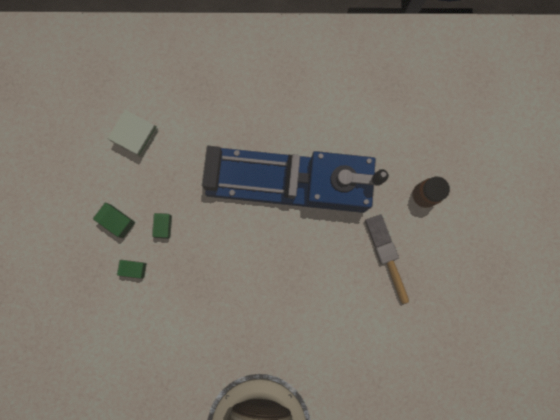

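View pics/scene0.png

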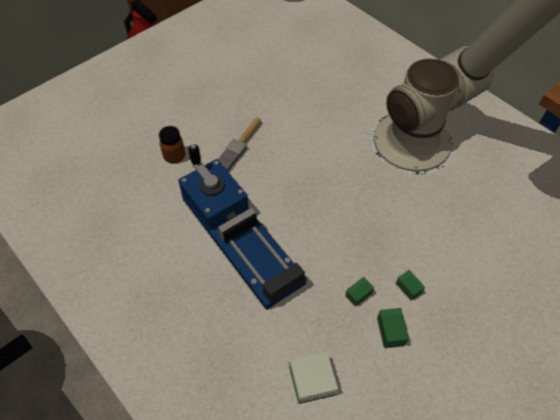

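```bash
python3 - <<'E'
from h import *
print([proj(n,[0,0,0]) for n in("top","scene")],proj("top",[215,586,239]),proj("scene",[215,586,239]))
t=cv2.imread("pics/top0.png");
a=cv2.resize(t[190:290,85:185],None,fx=4,fy=4,interpolation=cv2.INTER_CUBIC)
b=cv2.resize(t[140:220,195:395],None,fx=4,fy=4,interpolation=cv2.INTER_CUBIC)
out=np.zeros((600,800,3),np.uint8)
out[:240,:600]=cv2.resize(t[140:220,195:395],None,fx=3,fy=3,interpolation=cv2.INTER_CUBIC)
out[240:600,:360]=cv2.resize(t[190:290,85:185],(360,360),interpolation=cv2.INTER_CUBIC)
s=cv2.imread("pics/scene0.png")
out[240:600,400:]=cv2.resize(s[260:350,340:440],(400,360),interpolation=cv2.INTER_CUBIC)
out=np.clip(out.astype(float)*1.6,0,255).astype(np.uint8)
cv2.imwrite("pics/crop1.png",out)
# green segmentation
hsv=cv2.cvtColor(t,cv2.COLOR_BGR2HSV)
m=cv2.inRange(hsv,(45,100,20),(80,255,255))
for c in cv2.findContours(m,0,1)[0]:
    if cv2.contourArea(c)>60: print("green",cv2.minAreaRect(c),[at("top",*p,44)[:2].round(0) for p in cv2.boxPoints(cv2.minAreaRect(c))])
E
```

```text
[array([259.77673925, 428.42882697]), array([411.60459015, 140.73726004])] [-94.96102328 339.97915622] [626.41970104 309.61143984]
```

View pics/crop1.png

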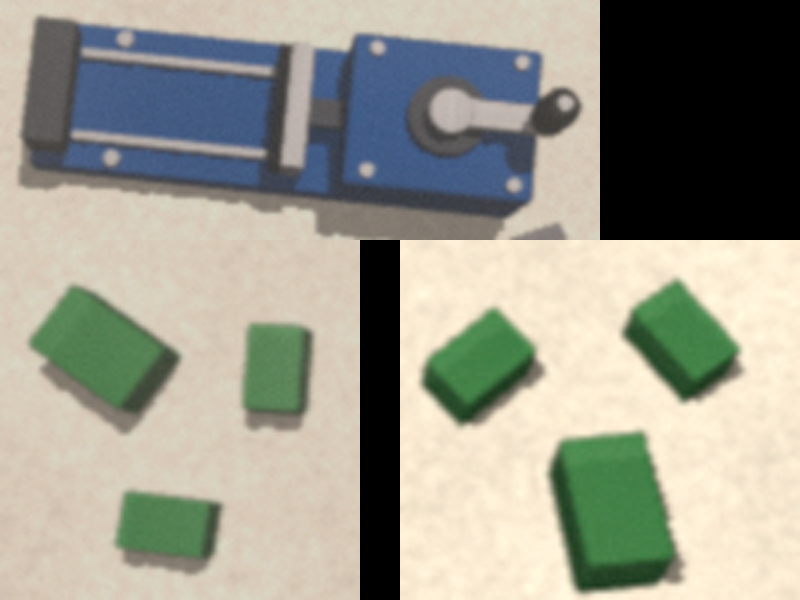

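```bash
python3 - <<'E'
from h import *
t=cv2.imread("pics/top0.png")
def c(x,y,z): return at("top",(x+.5)/3-.5+195,(y+.5)/3-.5+140,z)[:2]
def b(x,y,z): return at("top",(x+.5)/3.6-.5+85,(y-239.5)/3.6-.5+190,z)[:2]
for n,P in dict(fence=[(37,17,75),(25,147,75),(80,24,75),(68,150,75)],jaw=[(312,46,75),(298,169,75),(285,43,75),(272,167,75)],
 rails=[(83,52,38),(272,71,38),(72,134,38),(266,153,38)],screws=[(377,47,87),(522,62,87),(514,185,87),(367,170,87)],gear=[(355,33,85),(540,53,85),(528,200,85),(343,186,85)],
 knob=[(566,102,160),(553,118,135),(451,110,115)]).items():
    print(n,[c(*p).round(1).tolist() for p in P])
B=[b(*p,44) for p in [(30,343),(75,285),(166,350),(122,408)]]
print("block",np.round(B,1).tolist(),np.mean(B,0))
g=t[190:290,85:185].astype(int); m=((g[...,1]>1.5*g[...,2])&(g[...,1]>g[...,0]+15)).astype(np.uint8)
for k in cv2.findContours(m,0,1)[0]:
    if cv2.contourArea(k)>60:
        r=cv2.minAreaRect(k); q=cv2.boxPoints(r)+[85,190]; w=np.array([at("top",*p,44)[:2] for p in q]);print(r,w.round(0).tolist(),w.mean(0))
p=camera_params("wrist");print(np.array(p["extrinsics"]).round(3),p["mtx"])
E
```

```text
fence [[593.2, 111.1], [499.0, 118.0], [588.0, 80.4], [496.7, 87.8]]
jaw [[571.6, -85.1], [482.6, -73.9], [573.8, -65.8], [484.1, -55.6]]
rails [[576.8, 81.4], [562.1, -57.9], [515.3, 88.7], [500.7, -52.9]]
screws [[567.7, -130.1], [556.7, -232.5], [468.8, -223.6], [479.7, -121.2]]
gear [[578.4, -115.0], [563.7, -246.0], [458.5, -233.4], [468.9, -104.5]]
knob [[512.1, -244.1], [506.6, -241.2], [516.4, -176.4]]
block [[440.9, 356.1], [475.8, 331.2], [436.4, 275.4], [401.9, 299.9]] [438.75165233 315.67460035]
((45.01350784301758, 78.9189224243164), (21.371868133544922, 13.645115852355957), 9.462321281433105) [[323.0, 297.0], [351.0, 293.0], [343.0, 249.0], [315.0, 252.0]] [332.95019865 272.7665556 ]
((26.520000457763672, 29.140003204345703), (28.200002670288086, 19.600000381469727), 36.86989974975586) [[440.0, 353.0], [474.0, 330.0], [437.0, 280.0], [404.0, 303.0]] [438.9246595  316.54956902]
[[-3.46000e-01  8.92000e-01  2.92000e-01  2.90217e+02]
 [-9.38000e-01 -3.29000e-01 -1.05000e-01  5.59485e+02]
 [ 2.00000e-03 -3.10000e-01  9.51000e-01  3.73127e+02]
 [ 0.00000e+00  0.00000e+00  0.00000e+00  1.00000e+00]] [[355.78336519   0.         280.11001635]
 [  0.         355.78336519 215.54945257]
 [  0.           0.           1.        ]]
```

```bash
cat >> h.py <<'E'
def wrap(a): return (a+np.pi)%(2*np.pi)-np.pi
def yaw(s=None):
    q=(s or read_state())["ee_rot"]; return 2*np.arctan2(q[1],q[0])
def plan(xyz,yawdeg,n,g,step=1e-4,start=None):
    "rows (tool axes) from the present pose to xyz (mm), tool-x at yawdeg in world, tool down"
    s=read_state(); p0=np.array(s["position"]); y0=yaw(s); dy=wrap(np.radians(yawdeg)-y0)
    if start is not None: p0=np.array(start)
    print("from",p0.round(1),"yaw",np.degrees(y0).round(2),"d",(np.array(xyz)-p0).round(1),np.degrees(dy).round(1))
    p=p0/1e3; y=y0; rows=[]
    w=np.diff((1-np.cos(np.linspace(0,np.pi,n+1)))/2) if 0 else np.full(n,1/n); f=np.cumsum(w)
    for k in range(n):
        d=p0/1e3+f[k]*(np.array(xyz)-p0)/1e3-p; c,s_=np.cos(y),np.sin(y)
        t=np.array([c*d[0]+s_*d[1], s_*d[0]-c*d[1], -d[2]]); t=np.round(t/step)*step
        p=p+[c*t[0]+s_*t[1], s_*t[0]-c*t[1], -t[2]]
        r=np.round(-(y0+f[k]*dy-y),3); y-=r
        rows.append([round(float(v),4) for v in t]+[0,0,float(r),g])
    for i in range(0,n,8): print(str(rows[i:i+8]).replace(" ",""))
E
python3 - <<'E'
from h import *
plan([437,318,190],-125.5,16,0,1e-3)
E
```

```text
from [215.2 586.3 238.3] yaw -20.16 d [ 221.8 -268.3  -48.3] -105.3
[[0.019,0.011,0.003,0,0,0.115,0],[0.02,0.009,0.003,0,0,0.115,0],[0.02,0.006,0.003,0,0,0.115,0],[0.022,0.004,0.003,0,0,0.115,0],[0.022,0.002,0.003,0,0,0.115,0],[0.021,-0.001,0.003,0,0,0.114,0],[0.022,-0.004,0.003,0,0,0.115,0],[0.021,-0.006,0.003,0,0,0.115,0]]
[[0.02,-0.008,0.003,0,0,0.115,0],[0.019,-0.011,0.003,0,0,0.115,0],[0.018,-0.012,0.003,0,0,0.115,0],[0.016,-0.015,0.003,0,0,0.115,0],[0.014,-0.016,0.003,0,0,0.115,0],[0.012,-0.018,0.003,0,0,0.115,0],[0.011,-0.019,0.003,0,0,0.115,0],[0.008,-0.02,0.003,0,0,0.114,0]]
```

>>> drive_tool:
  moves:
    - [[0.019, 0.011, 0.003, 0, 0, 0.115, 0], [0.02, 0.009, 0.003, 0, 0, 0.115, 0], [0.02, 0.006, 0.003, 0, 0, 0.115, 0], [0.022, 0.004, 0.003, 0, 0, 0.115, 0], [0.022, 0.002, 0.003, 0, 0, 0.115, 0], [0.021, -0.001, 0.003, 0, 0, 0.114, 0], [0.022, -0.004, 0.003, 0, 0, 0.115, 0], [0.021, -0.006, 0.003, 0, 0, 0.115, 0]]

```text
clock: 0.77
position: [326.9, 451.2, 214.7]
ee_rot: [0.803, -0.596, 0.0, 0.0]
contact_force: [0.6, -0.1, -0.5]
gripper_width: 85.3
```

>>> drive_tool:
  moves:
    - [[0.02, -0.008, 0.003, 0, 0, 0.115, 0], [0.019, -0.011, 0.003, 0, 0, 0.115, 0], [0.018, -0.012, 0.003, 0, 0, 0.115, 0], [0.016, -0.015, 0.003, 0, 0, 0.115, 0], [0.014, -0.016, 0.003, 0, 0, 0.115, 0], [0.012, -0.018, 0.003, 0, 0, 0.115, 0], [0.011, -0.019, 0.003, 0, 0, 0.115, 0], [0.008, -0.02, 0.003, 0, 0, 0.114, 0]]

```text
clock: 1.43
position: [436.8, 317.1, 190.8]
ee_rot: [-0.456, 0.89, -0.0, -0.001]
contact_force: [0.2, -0.1, 0.7]
gripper_width: 85.5
```

>>> drive_tool:
  moves:
    - [[0, 0, 0, 0, 0, 0, 0], [0, 0, 0, 0, 0, 0, 0]]

```text
clock: 1.6
position: [436.8, 317.3, 190.8]
ee_rot: [-0.458, 0.889, -0.0, -0.001]
contact_force: [-1.2, -0.1, -0.4]
gripper_width: 85.2
```

```bash
python3 - <<'E'
from h import *
import pickle
s=read_state();P=camera_params("wrist");im=get_image("wrist");pickle.dump((s,P,im),open("w1.pkl","wb"))
print(s["position"],np.degrees(yaw(s)),s["joints"])
cv2.imwrite("pics/w1.png",im)
E
```

```text
[436.75485621 317.34798977 190.75640334] 234.49243950850752 [ 9.28757931e-01  2.83035761e-01 -2.72731948e-01 -2.04704006e-04
 -1.01627998e+00 -1.54837388e+00]
```

View pics/w1.png

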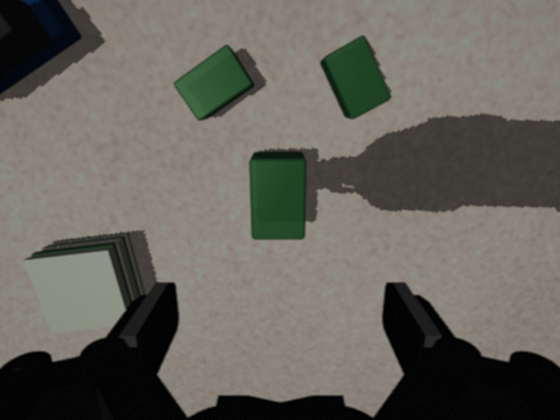

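```bash
python3 - <<'E'
from h import *
import pickle
s,P,im=pickle.load(open("w1.pkl","rb"))
g=im[130:255,230:325].astype(int); m=((g[...,1]>1.4*g[...,2])&(g[...,1]>g[...,0]+8)).astype(np.uint8)
k=max(cv2.findContours(m,0,1)[0],key=cv2.contourArea); r=cv2.minAreaRect(k); print(r,cv2.boundingRect(k))
for v in (150,155,160,165,180,200,220,235): 
    c=np.where(m[v-130])[0]; print(v,c.min()+230 if len(c) else None,c.max()+230 if len(c) else None, im[v,278])
for e in [(251,160),(305,160),(305,239),(251,239)]: print(at("wrist",*e,44,P)[:2].round(1))
L=[at("wrist",u,v,44,P)[:2] for u,v in [(251,160),(305,160),(305,239),(251,239)]]
c=np.mean(L,0);d=(L[0]+L[1]-L[2]-L[3]);print(c,np.degrees(np.arctan2(d[1],d[0])),[np.linalg.norm(L[i]-L[i-1]) for i in range(4)])
E
```

```text
((47.49999237060547, 64.99999237060547), (54.99999237060547, 85.99998474121094), -0.0) (20, 22, 56, 87)
150 None None [56 61 64]
155 254 301 [15 24 12]
160 251 304 [31 57 27]
165 250 305 [41 73 37]
180 251 305 [39 71 33]
200 251 304 [37 69 31]
220 252 304 [38 69 33]
235 253 303 [41 73 36]
[435.9 276.4]
[401.1 301.3]
[439.  356.8]
[476.3 330.1]
[438.06110299 316.13962561] -125.66378914707192 [np.float64(67.233500027455), np.float64(42.773353696234686), np.float64(67.23215151023501), np.float64(45.91789905439972)]
```

>>> drive_tool:
  moves:
    - [[0, -0.001, 0.025, 0, 0, 0, 0], [0, -0.0008, 0.03, 0, 0, 0, 0], [0, 0, 0.03, 0, 0, 0, 0], [0, 0, 0.03, 0, 0, 0, 0], [0, 0, 0.025, 0, 0, 0, 0], [0, 0, 0.015, 0, 0, 0, 0], [0, 0, 0.01, 0, 0, 0, 0], [0, 0, 0.005, 0, 0, 0, 0]]

```text
clock: 2.32
position: [437.2, 317.6, 20.0]
ee_rot: [-0.459, 0.888, -0.0, -0.001]
contact_force: [1.2, 0.4, 0.7]
gripper_width: 85.4
```

>>> drive_tool:
  moves:
    - [[0, 0, 0, 0, 0, 0, 60], [0, 0, 0, 0, 0, 0, 120], [0, 0, 0, 0, 0, 0, 255], [0, 0, 0, 0, 0, 0, 255], [0, 0, 0, 0, 0, 0, 255], [0, 0, 0, 0, 0, 0, 255], [0, 0, 0, 0, 0, 0, 255], [0, 0, 0, 0, 0, 0, 255]]

```text
clock: 2.98
position: [438.8, 318.2, 22.9]
ee_rot: [-0.458, 0.889, 0.001, 0.002]
contact_force: [-1.9, 0.7, 5.9]
gripper_width: 45.4
```

>>> drive_tool:
  moves:
    - [[0, 0, -0.01, 0, 0, 0, 255], [0, 0, -0.02, 0, 0, 0, 255], [0, 0, -0.03, 0, 0, 0, 255], [0, 0, -0.03, 0, 0, 0, 255], [0, 0, -0.03, 0, 0, 0, 255], [0, 0, -0.02, 0, 0, 0, 255], [0, 0, -0.01, 0, 0, 0, 255]]

```text
clock: 3.57
position: [438.4, 317.6, 174.4]
ee_rot: [-0.458, 0.889, 0.001, 0.002]
contact_force: [0.4, 0.8, -4.3]
gripper_width: 45.1
```

```bash
python3 - <<'E'
from h import *
plan([541,39,170],-96,14,255,5e-4)
E
```

```text
from [438.4 317.6 174.4] yaw 234.52 d [ 102.6 -278.6   -4.4] 29.5
[[0.012,-0.0175,0.0005,0,0,-0.037,255],[0.0125,-0.017,0.0,0,0,-0.036,255],[0.013,-0.0165,0.0005,0,0,-0.037,255],[0.014,-0.0165,0.0,0,0,-0.037,255],[0.0145,-0.0155,0.0005,0,0,-0.037,255],[0.015,-0.015,0.0005,0,0,-0.036,255],[0.0155,-0.0145,0.0,0,0,-0.037,255],[0.016,-0.014,0.0005,0,0,-0.037,255]]
[[0.0165,-0.013,0.0005,0,0,-0.037,255],[0.017,-0.013,0.0,0,0,-0.036,255],[0.0175,-0.012,0.0005,0,0,-0.037,255],[0.0175,-0.0115,0.0,0,0,-0.037,255],[0.0185,-0.0105,0.0005,0,0,-0.037,255],[0.0185,-0.01,0.0005,0,0,-0.036,255]]
```

>>> drive_tool:
  moves:
    - [[0.012, -0.0175, 0.0005, 0, 0, -0.037, 255], [0.0125, -0.017, 0, 0, 0, -0.036, 255], [0.013, -0.0165, 0.0005, 0, 0, -0.037, 255], [0.014, -0.0165, 0, 0, 0, -0.037, 255], [0.0145, -0.0155, 0.0005, 0, 0, -0.037, 255], [0.015, -0.015, 0.0005, 0, 0, -0.036, 255], [0.0155, -0.0145, 0, 0, 0, -0.037, 255], [0.016, -0.014, 0.0005, 0, 0, -0.037, 255]]

```text
clock: 4.23
position: [495.7, 156.2, 167.4]
ee_rot: [-0.584, 0.812, 0.001, -0.002]
contact_force: [0.2, 0.8, -4.1]
gripper_width: 44.9
```

>>> drive_tool:
  moves:
    - [[0.0165, -0.013, 0.0005, 0, 0, -0.037, 255], [0.017, -0.013, 0, 0, 0, -0.036, 255], [0.0175, -0.012, 0.0005, 0, 0, -0.037, 255], [0.0175, -0.0115, 0, 0, 0, -0.037, 255], [0.0185, -0.0105, 0.0005, 0, 0, -0.037, 255], [0.0185, -0.01, 0.0005, 0, 0, -0.036, 255], [0, 0, 0, 0, 0, 0, 255], [0, 0, 0, 0, 0, 0, 255]]

```text
clock: 4.9
position: [539.5, 37.6, 165.3]
ee_rot: [-0.668, 0.744, 0.001, -0.002]
contact_force: [1.0, -0.6, -5.0]
gripper_width: 45.4
```

```bash
python3 - <<'E'
from h import *
import pickle
s=read_state();P=camera_params("wrist");im=get_image("wrist");pickle.dump((s,P,im),open("w2.pkl","wb"))
print(s["position"],np.degrees(yaw(s)),s["joints"].round(3))
cv2.imwrite("pics/w2.png",np.clip(cv2.resize(im,(784,588),interpolation=cv2.INTER_CUBIC)*1.6,0,255).astype(np.uint8))
E
```

```text
[539.46899731  37.56808708 165.27957688] 263.79760400175115 [ 0.369  0.312 -0.303 -0.001 -0.96  -0.477]
```

View pics/w2.png

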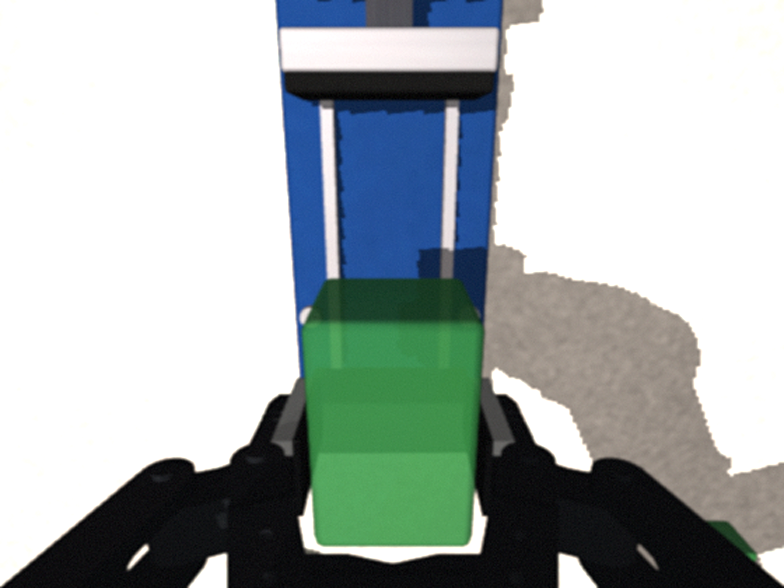

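```bash
python3 - <<'E'
from h import *
import pickle
s,P,im=pickle.load(open("w2.pkl","rb"))
f=lambda u,v,z:at("wrist",(u+.5)/1.4-.5,(v+.5)/1.4-.5,z,P)
print("rails",[f(u,v,38)[:2].round(1).tolist() for u,v in[(327,105),(452,105),(333,270),(447,270)]])
print("jaw",[f(u,v,75)[:2].round(1).tolist() for u,v in[(279,71),(498,71),(279,30),(498,30)]],"pad lower",[f(u,v,75)[:2].round(1).tolist() for u,v in[(287,86),(490,86)]])
for zt in (183,187):
    L=np.array([f(u,v,zt)[:2] for u,v in [(303,327),(482,327),(470,543),(317,543)]]);print(zt,L.round(1).tolist(),L.mean(0).round(1),[np.linalg.norm(L[i]-L[i-1]).round(1) for i in range(4)])
print("bottom front",[f(u,v,zb)[:2].round(1).tolist() for zb in(139,143) for u,v in[(326,281),(463,281)]])
E
```

```text
rails [[560.7, -60.8], [499.8, -54.1], [569.9, 22.0], [508.5, 28.8]]
jaw [[574.3, -73.1], [484.4, -63.3], [571.6, -88.0], [483.7, -78.4]] pad lower [[572.0, -67.1], [488.0, -57.9]]
183 [[558.4, 0.9], [513.7, 5.9], [520.8, 73.3], [565.4, 68.2]] [539.6  37.1] [np.float64(67.7), np.float64(45.0), np.float64(67.8), np.float64(44.9)]
187 [[557.5, -0.5], [514.3, 4.3], [521.2, 69.4], [564.3, 64.5]] [539.3  34.4] [np.float64(65.3), np.float64(43.4), np.float64(65.4), np.float64(43.3)]
bottom front [[558.1, 1.2], [512.4, 6.3], [557.4, 0.2], [512.8, 5.1]]
```

>>> drive_tool:
  moves:
    - [[0, -0.001, 0.015, 0, 0, 0, 255], [0, 0, 0.02, 0, 0, 0, 255], [0, 0, 0.02, 0, 0, 0, 255], [0, 0, 0.02, 0, 0, 0, 255], [0, 0, 0.015, 0, 0, 0, 255], [0, 0, 0.01, 0, 0, 0, 255], [0, 0, 0.003, 0, 0, 0, 255], [0, 0, 0, 0, 0, 0, 255]]

```text
clock: 5.62
position: [541.1, 39.0, 63.1]
ee_rot: [-0.669, 0.743, 0.0, -0.001]
contact_force: [0.5, -0.4, -4.4]
gripper_width: 45.1
```

>>> drive_tool:
  moves:
    - [[0, 0, 0.002, 0, 0, 0, 255], [0, 0, 0, 0, 0, 0, 255]]

```text
clock: 5.78
position: [542.2, 39.1, 62.6]
ee_rot: [-0.669, 0.743, -0.0, 0.001]
contact_force: [0.2, -1.2, -2.6]
gripper_width: 45.2
```

>>> drive_tool:
  moves:
    - [[0, 0, 0.002, 0, 0, 0, 255], [0, 0, 0, 0, 0, 0, 255]]

```text
clock: 5.95
position: [541.8, 38.8, 60.2]
ee_rot: [-0.669, 0.743, -0.0, 0.0]
contact_force: [-1.2, -0.4, -3.4]
gripper_width: 44.9
```

>>> drive_tool:
  moves:
    - [[0, 0, 0.002, 0, 0, 0, 255], [0, 0, 0.002, 0, 0, 0, 255], [0, 0, 0, 0, 0, 0, 255]]

```text
clock: 6.2
position: [541.3, 38.6, 55.5]
ee_rot: [-0.669, 0.743, 0.0, -0.0]
contact_force: [-0.3, -0.4, -4.1]
gripper_width: 44.9
```

>>> drive_tool:
  moves:
    - [[0, 0, 0.0015, 0, 0, 0, 255], [0, 0, 0, 0, 0, 0, 255]]

```text
clock: 6.37
position: [541.5, 38.6, 54.0]
ee_rot: [-0.669, 0.743, 0.0, -0.0]
contact_force: [-0.2, 0.2, -4.2]
gripper_width: 44.8
```

>>> drive_tool:
  moves:
    - [[0, 0, 0.0015, 0, 0, 0, 255], [0, 0, 0, 0, 0, 0, 255]]

```text
clock: 6.53
position: [541.9, 38.7, 53.0]
ee_rot: [-0.669, 0.743, -0.0, 0.0]
contact_force: [0.3, -0.5, -3.1]
gripper_width: 45.0
```

>>> drive_tool:
  moves:
    - [[0, 0, 0.001, 0, 0, 0, 255], [0, 0, 0, 0, 0, 0, 255]]

```text
clock: 6.7
position: [541.9, 38.6, 52.9]
ee_rot: [-0.669, 0.743, -0.0, 0.0]
contact_force: [-2.5, -0.4, 5.0]
gripper_width: 44.9
```

>>> drive_tool:
  moves:
    - [[0, 0, 0.001, 0, 0, 0, 255], [0, 0, 0, 0, 0, 0, 255]]

```text
clock: 6.87
position: [541.9, 38.7, 52.9]
ee_rot: [-0.669, 0.743, -0.0, 0.0]
contact_force: [-5.4, -0.5, 10.9]
gripper_width: 45.0
```

>>> drive_tool:
  moves:
    - [[0, 0, -0.001, 0, 0, 0, 110], [0, 0, 0, 0, 0, 0, 80], [0, 0, 0, 0, 0, 0, 40], [0, 0, 0, 0, 0, 0, 0], [0, 0, 0, 0, 0, 0, 0], [0, 0, 0, 0, 0, 0, 0]]

```text
clock: 7.37
position: [541.7, 38.7, 51.6]
ee_rot: [-0.669, 0.743, 0.0, -0.0]
contact_force: [-0.2, -0.5, -0.4]
gripper_width: 85.4
```

>>> drive_tool:
  moves:
    - [[0, 0, -0.01, 0, 0, 0, 0], [0, 0, -0.02, 0, 0, 0, 0], [0, 0, -0.03, 0, 0, 0, 0], [0, 0, -0.03, 0, 0, 0, 0], [0, 0, -0.03, 0, 0, 0, 0], [0, 0, -0.03, 0, 0, 0, 0], [0, 0, -0.015, 0, 0, 0, 0], [0, 0, 0, 0, 0, 0, 0]]

```text
clock: 8.03
position: [543.9, 39.1, 222.3]
ee_rot: [-0.669, 0.743, -0.002, 0.004]
contact_force: [-0.3, 0.2, -0.3]
gripper_width: 85.7
```

```bash
python3 - <<'E'
from h import *
import pickle
s=read_state();P=camera_params("wrist");im=get_image("wrist");pickle.dump((s,P,im),open("w3.pkl","wb"))
print(s["position"],np.degrees(yaw(s)))
cv2.imwrite("pics/w3.png",np.clip(cv2.resize(im,(784,588),interpolation=cv2.INTER_CUBIC)*1.6,0,255).astype(np.uint8))
plan([520,-150,240],-96,8,0,1e-3)
E
```

```text
[543.87861515  39.10373434 222.25675845] 264.0263310256925
from [542.5  39.  219.6] yaw 263.99 d [ -22.5 -189.    20.4] 0.0
[[0.024,0.0,-0.003,0,0,-0.0,0],[0.024,0.001,-0.002,0,0,-0.0,0],[0.023,-0.0,-0.003,0,0,-0.0,0],[0.024,0.0,-0.002,0,0,-0.0,0],[0.024,0.001,-0.003,0,0,-0.0,0],[0.024,-0.0,-0.002,0,0,-0.0,0],[0.024,0.0,-0.003,0,0,-0.0,0],[0.023,0.001,-0.002,0,0,-0.0,0]]
```

View pics/w3.png

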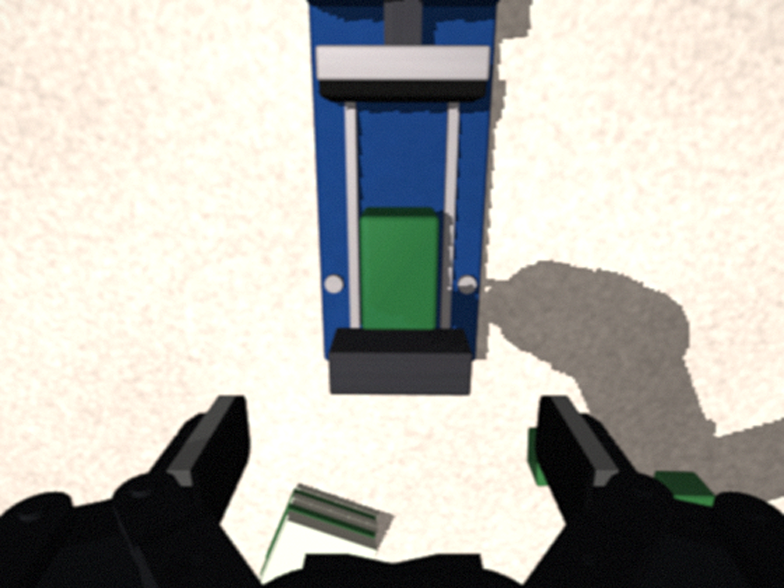

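```bash
python3 - <<'E'
from h import *
import pickle
s,P,im=pickle.load(open("w3.pkl","rb"))
f=lambda u,v,z:at("wrist",(u+.5)/1.4-.5,(v+.5)/1.4-.5,z,P)[:2]
a=np.radians(84);ey=np.array([np.cos(a),np.sin(a)]);ex=np.array([np.sin(a),-np.cos(a)]);o=np.array([518.4,-177])
for n,u,v,z in [("blk+",360,218,74),("blk",440,218,74),("blkfar",363,330,74),("blkfar",436,330,74),("fence top inner L",330,352,75),("R",471,352,75),("fence back L",330,393,75),("R",470,393,75),("railL",352,140,38),("railR",453,140,38),("railL",354,320,38),("railR",446,320,38),("jaw",317,82,75),("",490,82,75),("padlow",322,98,60),("",484,98,60)]:
    w=f(u,v,z); print(n,w.round(1),"clamp-rel axis x,y",((w-o)@ex).round(1),((w-o)@ey).round(1))
E
```

```text
blk+ [559.9   0.7] clamp-rel axis x,y 22.7 181.1
blk [514.9   5.4] clamp-rel axis x,y -22.6 181.1
blkfar [566.6  68.5] clamp-rel axis x,y 22.3 249.2
blkfar [522.4  73. ] clamp-rel axis x,y -22.1 249.0
fence top inner L [588.6  80.5] clamp-rel axis x,y 42.9 263.4
R [502.2  89.2] clamp-rel axis x,y -44.0 263.1
fence back L [592.7 108.5] clamp-rel axis x,y 44.0 291.7
R [504.4 117.4] clamp-rel axis x,y -44.7 291.3
railL [562.1 -41.6] clamp-rel axis x,y 29.3 139.2
railR [500.9 -35.2] clamp-rel axis x,y -32.2 139.2
railL [575.9  74.4] clamp-rel axis x,y 30.9 256.0
railR [513.5  80.8] clamp-rel axis x,y -31.8 255.8
jaw [573.3 -71.8] clamp-rel axis x,y 43.6 110.3
 [483.8 -62.3] clamp-rel axis x,y -46.4 110.5
padlow [573.8 -65.2] clamp-rel axis x,y 43.4 117.0
 [484.8 -55.7] clamp-rel axis x,y -46.1 117.1
```

>>> drive_tool:
  moves:
    - [[0.016, 0, -0.003, 0, 0, 0, 0], [0.024, 0.001, -0.002, 0, 0, 0, 0], [0.024, 0, -0.003, 0, 0, 0, 0], [0.024, 0, -0.002, 0, 0, 0, 0], [0.024, 0.001, -0.003, 0, 0, 0, 0], [0.024, 0, -0.002, 0, 0, 0, 0], [0.016, 0, -0.003, 0, 0, 0, 0], [0.008, 0.001, -0.002, 0, 0, 0, 0]]

```text
clock: 8.75
position: [520.8, -121.8, 235.8]
ee_rot: [-0.668, 0.744, 0.001, -0.001]
contact_force: [0.3, -0.7, -0.1]
gripper_width: 85.9
```

>>> drive_tool:
  moves:
    - [[0, 0, 0, 0, 0, 0, 0], [0, 0, 0, 0, 0, 0, 0], [0, 0, 0, 0, 0, 0, 0]]

```text
clock: 9.0
position: [521.7, -119.4, 236.3]
ee_rot: [-0.669, 0.743, 0.0, -0.0]
contact_force: [-0.2, 0.3, -0.7]
gripper_width: 85.1
```

```bash
python3 - <<'E'
from h import *
import pickle
s=read_state();P=camera_params("wrist");im=get_image("wrist");pickle.dump((s,P,im),open("w4.pkl","wb"))
print(s["position"],np.degrees(yaw(s)))
cv2.imwrite("pics/w4.png",np.clip(cv2.resize(im,(784,588),interpolation=cv2.INTER_CUBIC)*1.6,0,255).astype(np.uint8))
E
```

```text
[ 521.72880717 -119.41829328  236.27273966] 264.01713272208036
```

View pics/w4.png

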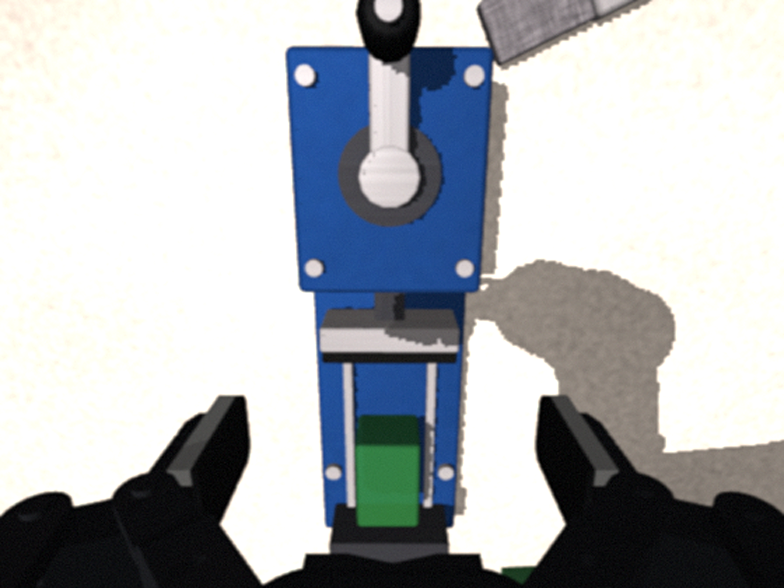

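```bash
python3 - <<'E'
from h import *
import pickle
s,P,im=pickle.load(open("w4.pkl","rb"))
f=lambda u,v,z:at("wrist",(u+.5)/1.4-.5,(v+.5)/1.4-.5,z,P)[:2]
for n,u,v,z in [("hub",389,176,110),("hub",389,176,115),("hub",389,176,120),("ringL",338,176,87),("ringR",441,176,87),("ring bot",389,226,87),("knobtop",388,8,160),("knobtop",388,8,163),("knobL",359,12,155),("knobR",419,12,155)]: print(n,z,f(u,v,z).round(1))
print("screws",np.mean([f(u,v,87) for u,v in[(304,75),(474,76),(314,268),(464,268)]],0))
# top cam fine
t=cv2.imread("pics/top0.png"); h=t[165:190,330:395]
E
```

```text
hub 110 [ 517.1 -180.8]
hub 115 [ 517.  -181.1]
hub 120 [ 517.  -181.5]
ringL 87 [ 545.5 -182.3]
ringR 87 [ 488.7 -176.3]
ring bot 87 [ 520.3 -151.7]
knobtop 160 [ 510.3 -244.8]
knobtop 163 [ 510.3 -244.2]
knobL 155 [ 521.4 -245.8]
knobR 155 [ 498.5 -243.4]
screws [ 517.41478789 -178.57567561]
```

>>> drive_tool:
  moves:
    - [[0.015, -0.001, 0, 0, 0, 0, 0], [0.025, -0.0009, 0, 0, 0, 0, 0], [0.025, 0, 0, 0, 0, 0, 0], [0.025, 0, 0, 0, 0, 0, 0], [0.02, 0, 0, 0, 0, 0, 0], [0.01, 0, 0, 0, 0, 0, 0], [0.0058, 0, 0.005, 0, 0, 0, 0], [0, 0, 0.01, 0, 0, 0, 0]]

```text
clock: 9.72
position: [511.4, -245.7, 222.2]
ee_rot: [-0.669, 0.743, -0.001, 0.001]
contact_force: [0.5, -0.2, -0.3]
gripper_width: 85.3
```

>>> drive_tool:
  moves:
    - [[0, 0, 0.02, 0, 0, 0, 0], [0, 0, 0.025, 0, 0, 0, 0], [0, 0, 0.02, 0, 0, 0, 0], [0, 0, 0.015, 0, 0, 0, 0], [0, 0, 0.01, 0, 0, 0, 0], [0, 0, 0.005, 0, 0, 0, 0], [0, 0, 0, 0, 0, 0, 0]]

```text
clock: 10.3
position: [510.1, -244.6, 125.5]
ee_rot: [-0.669, 0.743, 0.001, -0.001]
contact_force: [-0.1, 1.1, 0.1]
gripper_width: 85.4
```

```bash
python3 - <<'E'
from h import *
import pickle
s=read_state();P=camera_params("wrist");im=get_image("wrist");pickle.dump((s,P,im),open("w5.pkl","wb"))
print(s["position"],np.degrees(yaw(s)))
cv2.imwrite("pics/w5.png",np.clip(cv2.resize(im,(784,588),interpolation=cv2.INTER_CUBIC)*1.6,0,255).astype(np.uint8))
E
```

```text
[ 510.14442108 -244.58327014  125.5100046 ] 264.03700079129186
```

View pics/w5.png

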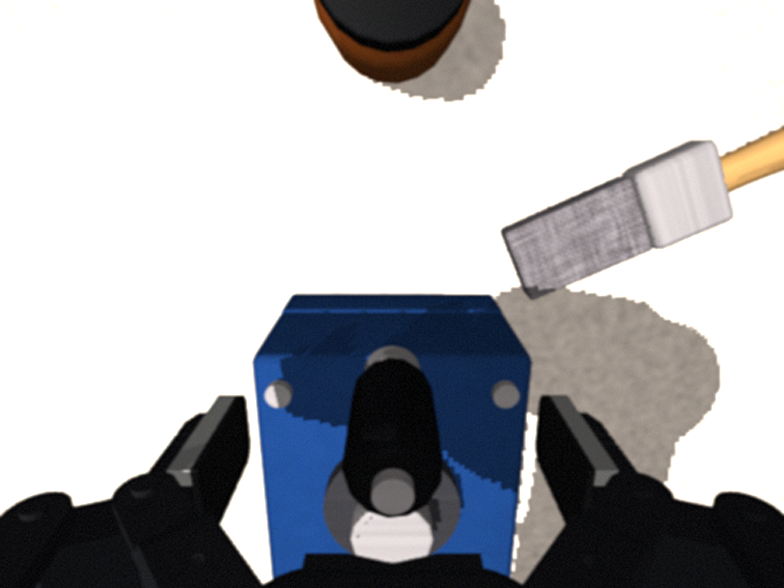

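```bash
python3 - <<'E'
from h import *
import pickle
s,P,im=pickle.load(open("w5.pkl","rb"))
f=lambda u,v,z:at("wrist",(u+.5)/1.4-.5,(v+.5)/1.4-.5,z,P)[:2]
for n,u,v,z in [("knobtop pin",392,492,161),("pin",392,492,164),("knob top near edge",392,515,160),("knob base far edge",392,358,110),("L",352,470,160),("R",440,470,160),("ringL",323,505,87)]: print(n,z,f(u,v,z).round(1))
E
```

```text
knobtop pin 161 [ 510.7 -243.6]
pin 164 [ 510.5 -246. ]
knob top near edge 160 [ 511.5 -236. ]
knob base far edge 110 [ 509.4 -255.3]
L 160 [ 519.6 -250. ]
R 160 [ 498.8 -247.8]
ringL 87 [ 546.5 -180.7]
```

>>> drive_tool:
  moves:
    - [[0, 0, 0, 0, 0, 0, 80], [0, 0, 0, 0, 0, 0, 140], [0, 0, 0, 0, 0, 0, 255], [0, 0, 0, 0, 0, 0, 255], [0, 0, 0, 0, 0, 0, 255], [0, 0, 0, 0, 0, 0, 255], [0, 0, 0, 0, 0, 0, 255], [0, 0, 0, 0, 0, 0, 255]]

```text
clock: 11.02
position: [510.5, -245.5, 127.5]
ee_rot: [-0.669, 0.743, -0.0, -0.0]
contact_force: [-1.7, 0.3, 6.1]
gripper_width: 24.5
```

```bash
cat > crank.py <<'E'
import numpy as np
def rows(th0,th1,d,ramp=0):
    n=int(round((th1-th0)/d)); th=list(th0+d*np.arange(1,n+1))
    if ramp: th=[th0+.02,th0+.06]+[t+.06-0 for t in th]; 
    r=65.; p=np.round([r*np.cos(th0),r*np.sin(th0)],1); out=[]
    for t in th:
        q=np.round([r*np.cos(t),r*np.sin(t)],1); out.append([round((q[0]-p[0])/1e3,4)+0,round((q[1]-p[1])/1e3,4)+0]); p=q
    for i in range(0,len(out),8): print(round(th[min(i+7,len(th)-1)],2),str(out[i:i+8]).replace(" ",""))
E
python3 - <<'E'
from crank import *
rows(0,5.98,.08,1)
E
cat >> h.py <<'E'
def ck(ax=(517.3,-180.4)):
    s=read_state(); a=np.radians(84); ey=np.array([np.cos(a),np.sin(a)]); ex=np.array([np.sin(a),-np.cos(a)])
    d=np.array(s["position"])[:2]-ax; X,Y=-d@ey,-d@ex; th=np.arctan2(Y,X); F=np.array(s["contact_force"])[:2]; f=np.array([-F@ey,-F@ex])
    er=np.array([np.cos(th),np.sin(th)]);et=np.array([-er[1],er[0]])
    print("t",round(s["clock"],2),"th",round(th%(2*np.pi),3),"r",np.hypot(X,Y).round(1),"Frad",(f@er).round(1),"Ftan",(f@et).round(1),"z",s["position"][2].round(1),"Fz",s["contact_force"][2].round(1),"w",round(s["gripper_width"],1))
E
python3 -c "from h import*;ck()"
```

```text
0.54 [[np.float64(0.0),np.float64(0.0013)],[np.float64(-0.0001),np.float64(0.0026)],[np.float64(-0.0005),np.float64(0.0052)],[np.float64(-0.001),np.float64(0.0051)],[np.float64(-0.0013),np.float64(0.005)],[np.float64(-0.0017),np.float64(0.0049)],[np.float64(-0.0022),np.float64(0.0048)],[np.float64(-0.0024),np.float64(0.0045)]]
1.18 [[np.float64(-0.0029),np.float64(0.0044)],[np.float64(-0.0032),np.float64(0.0041)],[np.float64(-0.0035),np.float64(0.0038)],[np.float64(-0.0038),np.float64(0.0036)],[np.float64(-0.0041),np.float64(0.0032)],[np.float64(-0.0043),np.float64(0.0029)],[np.float64(-0.0045),np.float64(0.0025)],[np.float64(-0.0047),np.float64(0.0022)]]
1.82 [[np.float64(-0.0049),np.float64(0.0018)],[np.float64(-0.005),np.float64(0.0014)],[np.float64(-0.0051),np.float64(0.001)],[np.float64(-0.0052),np.float64(0.0005)],[np.float64(-0.0052),np.float64(0.0002)],[np.float64(-0.0052),np.float64(-0.0003)],[np.float64(-0.0051),np.float64(-0.0006)],[np.float64(-0.0051),np.float64(-0.0011)]]
2.46 [[np.float64(-0.005),np.float64(-0.0015)],[np.float64(-0.0049),np.float64(-0.0019)],[np.float64
[... 1475 characters left out ...]
52),np.float64(0.0006)],[np.float64(0.0051),np.float64(0.001)],[np.float64(0.005),np.float64(0.0014)]]
5.66 [[np.float64(0.0049),np.float64(0.0017)],[np.float64(0.0047),np.float64(0.0022)],[np.float64(0.0045),np.float64(0.0025)],[np.float64(0.0044),np.float64(0.0029)],[np.float64(0.0041),np.float64(0.0032)],[np.float64(0.0038),np.float64(0.0035)],[np.float64(0.0035),np.float64(0.0039)],[np.float64(0.0032),np.float64(0.0041)]]
6.06 [[np.float64(0.0028),np.float64(0.0043)],[np.float64(0.0026),np.float64(0.0046)],[np.float64(0.0021),np.float64(0.0047)],[np.float64(0.0017),np.float64(0.0049)],[np.float64(0.0014),np.float64(0.005)]]
t 11.02 th 6.282 r 65.5 Frad -0.1 Ftan 1.8 z 127.5 Fz 6.1 w 24.5
```

>>> drive_tool:
  moves:
    - [[0, 0.0013, 0, 0, 0, 0, 255], [-0.0001, 0.0026, 0, 0, 0, 0, 255], [-0.0005, 0.0052, 0, 0, 0, 0, 255], [-0.001, 0.0051, 0, 0, 0, 0, 255], [-0.0013, 0.005, 0, 0, 0, 0, 255], [-0.0017, 0.0049, 0, 0, 0, 0, 255], [-0.0022, 0.0048, 0, 0, 0, 0, 255], [-0.0024, 0.0045, 0, 0, 0, 0, 255]]

```text
clock: 11.68
position: [480.0, -234.1, 127.6]
ee_rot: [-0.669, 0.743, -0.003, 0.001]
contact_force: [3.0, -4.2, 1.3]
gripper_width: 24.5
```

```bash
python3 -c "from h import*;ck()"
```

```text
t 11.68 th 0.502 r 65.4 Frad 1.7 Ftan -4.8 z 127.6 Fz 1.3 w 24.5
```

>>> drive_tool:
  moves:
    - [[-0.0029, 0.0044, 0, 0, 0, 0, 255], [-0.0032, 0.0041, 0, 0, 0, 0, 255], [-0.0035, 0.0038, 0, 0, 0, 0, 255], [-0.0038, 0.0036, 0, 0, 0, 0, 255], [-0.0041, 0.0032, 0, 0, 0, 0, 255], [-0.0043, 0.0029, 0, 0, 0, 0, 255], [-0.0045, 0.0025, 0, 0, 0, 0, 255], [-0.0047, 0.0022, 0, 0, 0, 0, 255]]

```text
clock: 12.35
position: [455.3, -200.7, 127.6]
ee_rot: [-0.669, 0.743, -0.001, -0.001]
contact_force: [-0.3, -7.5, 3.2]
gripper_width: 24.6
```

>>> drive_tool:
  moves:
    - [[-0.0049, 0.0018, 0, 0, 0, 0, 255], [-0.005, 0.0014, 0, 0, 0, 0, 255], [-0.0051, 0.001, 0, 0, 0, 0, 255], [-0.0052, 0.0005, 0, 0, 0, 0, 255], [-0.0052, 0.0002, 0, 0, 0, 0, 255], [-0.0052, -0.0003, 0, 0, 0, 0, 255], [-0.0051, -0.0006, 0, 0, 0, 0, 255], [-0.0051, -0.0011, 0, 0, 0, 0, 255]]

```text
clock: 13.02
position: [455.3, -160.5, 127.5]
ee_rot: [-0.669, 0.743, -0.001, -0.002]
contact_force: [-3.9, -11.0, 6.0]
gripper_width: 24.4
```

```bash
python3 -c "from h import*;ck()"
```

```text
t 13.02 th 1.777 r 65.1 Frad 0.3 Ftan -11.7 z 127.5 Fz 6.0 w 24.4
```

>>> drive_tool:
  moves:
    - [[-0.005, -0.0015, 0, 0, 0, 0, 255], [-0.0049, -0.0019, 0, 0, 0, 0, 255], [-0.0046, -0.0022, 0, 0, 0, 0, 255], [-0.0045, -0.0026, 0, 0, 0, 0, 255], [-0.0043, -0.003, 0, 0, 0, 0, 255], [-0.004, -0.0033, 0, 0, 0, 0, 255], [-0.0037, -0.0036, 0, 0, 0, 0, 255], [-0.0035, -0.0039, 0, 0, 0, 0, 255]]

```text
clock: 13.68
position: [477.3, -129.2, 127.2]
ee_rot: [-0.669, 0.743, 0.002, -0.005]
contact_force: [-9.6, -11.2, 12.2]
gripper_width: 24.5
```

>>> drive_tool:
  moves:
    - [[-0.0031, -0.0042, 0, 0, 0, 0, 255], [-0.0028, -0.0044, 0, 0, 0, 0, 255], [-0.0024, -0.0046, 0, 0, 0, 0, 255], [-0.002, -0.0048, 0, 0, 0, 0, 255], [-0.0016, -0.0049, 0, 0, 0, 0, 255], [-0.0013, -0.0051, 0, 0, 0, 0, 255], [-0.0008, -0.0051, 0, 0, 0, 0, 255], [-0.0004, -0.0052, 0, 0, 0, 0, 255]]

```text
clock: 14.35
position: [518.1, -115.9, 127.2]
ee_rot: [-0.669, 0.743, 0.003, -0.003]
contact_force: [-6.4, 4.0, 10.3]
gripper_width: 24.6
```

```bash
python3 -c "from h import*;ck()"
```

```text
t 14.35 th 3.05 r 64.5 Frad 3.9 Ftan -6.5 z 127.2 Fz 10.3 w 24.6
```

>>> drive_tool:
  moves:
    - [[-0.0001, -0.0052, 0, 0, 0, 0, 255], [0.0005, -0.0052, 0, 0, 0, 0, 255], [0.0008, -0.0051, 0, 0, 0, 0, 255], [0.0012, -0.0051, 0, 0, 0, 0, 255], [0.0016, -0.0049, 0, 0, 0, 0, 255], [0.002, -0.0048, 0, 0, 0, 0, 255], [0.0024, -0.0046, 0, 0, 0, 0, 255], [0.0028, -0.0044, 0, 0, 0, 0, 255]]

```text
clock: 15.02
position: [560.4, -132.2, 127.4]
ee_rot: [-0.669, 0.743, -0.001, 0.0]
contact_force: [-0.7, -2.9, 5.5]
gripper_width: 24.3
```

>>> drive_tool:
  moves:
    - [[0.0031, -0.0042, 0, 0, 0, 0, 255], [0.0034, -0.0039, 0, 0, 0, 0, 255], [0.0037, -0.0036, 0, 0, 0, 0, 255], [0.004, -0.0034, 0, 0, 0, 0, 255], [0.0043, -0.0029, 0, 0, 0, 0, 255], [0.0045, -0.0027, 0, 0, 0, 0, 255], [0.0046, -0.0023, 0, 0, 0, 0, 255], [0.0049, -0.0018, 0, 0, 0, 0, 255]]

```text
clock: 15.68
position: [580.8, -167.4, 127.5]
ee_rot: [-0.669, 0.743, -0.0, -0.0]
contact_force: [-1.9, -2.8, 7.4]
gripper_width: 24.5
```

```bash
python3 -c "from h import*;ck()"
```

```text
t 15.68 th 4.406 r 64.8 Frad -2.4 Ftan 2.4 z 127.5 Fz 7.4 w 24.5
```

>>> drive_tool:
  moves:
    - [[0.005, -0.0015, 0, 0, 0, 0, 255], [0.0051, -0.0011, 0, 0, 0, 0, 255], [0.0051, -0.0007, 0, 0, 0, 0, 255], [0.0052, -0.0003, 0, 0, 0, 0, 255], [0.0052, 0.0001, 0, 0, 0, 0, 255], [0.0052, 0.0006, 0, 0, 0, 0, 255], [0.0051, 0.001, 0, 0, 0, 0, 255], [0.005, 0.0014, 0, 0, 0, 0, 255]]

```text
clock: 16.35
position: [576.9, -206.6, 127.5]
ee_rot: [-0.669, 0.743, 0.0, 0.0]
contact_force: [-1.9, 4.1, 8.1]
gripper_width: 24.4
```

>>> drive_tool:
  moves:
    - [[0.0049, 0.0017, 0, 0, 0, 0, 255], [0.0047, 0.0022, 0, 0, 0, 0, 255], [0.0045, 0.0025, 0, 0, 0, 0, 255], [0.0044, 0.0029, 0, 0, 0, 0, 255], [0.0041, 0.0032, 0, 0, 0, 0, 255], [0.0038, 0.0035, 0, 0, 0, 0, 255], [0.0035, 0.0039, 0, 0, 0, 0, 255], [0.0032, 0.0041, 0, 0, 0, 0, 255]]

```text
clock: 17.02
position: [551.2, -236.2, 127.5]
ee_rot: [-0.669, 0.743, -0.001, 0.002]
contact_force: [2.2, 5.7, 6.0]
gripper_width: 24.5
```

```bash
python3 -c "from h import*;ck()
import crank; crank.rows(5.66,12.06,.08)" | sed 's/np.float64(//g;s/)//g'
```

```text
t 17.02 th 5.632 r 65.3 Frad -3.8 Ftan -4.8 z 127.5 Fz 6.0 w 24.5
6.3 [[0.0028,0.0043],[0.0026,0.0046],[0.0021,0.0047],[0.0017,0.0049],[0.0014,0.005],[0.0009,0.0051],[0.0006,0.0052],[0.0001,0.0052]]
6.94 [[-0.0003,0.0052],[-0.0007,0.0051],[-0.0011,0.0051],[-0.0016,0.005],[-0.0019,0.0048],[-0.0023,0.0047],[-0.0026,0.0044],[-0.003,0.0043]]
7.58 [[-0.0034,0.004],[-0.0036,0.0037],[-0.0039,0.0034],[-0.0042,0.0031],[-0.0044,0.0027],[-0.0047,0.0024],[-0.0048,0.002],[-0.0049,0.0016]]
8.22 [[-0.0051,0.0012],[-0.0051,0.0008],[-0.0052,0.0004],[-0.0052,-0.0001],[-0.0052,-0.0004],[-0.0051,-0.0009],[-0.005,-0.0012],[-0.005,-0.0017]]
8.86 [[-0.0047,-0.0021],[-0.0046,-0.0024],[-0.0044,-0.0028],[-0.0042,-0.0031],[-0.0039,-0.0035],[-0.0036,-0.0037],[-0.0033,-0.004],[-0.0029,-0.0043]]
9.5 [[-0.0026,-0.0045],[-0.0022,-0.0047],[-0.0019,-0.0049],[-0.0015,-0.0049],[-0.001,-0.0051],[-0.0007,-0.0052],[-0.0002,-0.0052],[0.0002,-0.0052]]
10.14 [[0.0006,-0.0051],[0.001,-0.0051],[0.0014,-0.0051],[0.0018,-0.0048],[0.0022,-0.0047],[0.0026,-0.0046],[0.0029,-0.0043],[0.0032,-0.004]]
10.78 [[0.0036,-0.0038],[0.0038,-0.0035],[0.0042,-0.0032],[0.0043,-0.0028],[0.0046,-0.0025],[0.0048,-0.0021],[0.0049,-0.0017],[0.005,-0.0013]]
11.42 [[0.0051,-0.0009],[0.0052,-0.0005],[0.0052,-0.0001],[0.0052,0.0004],[0.0051,0.0007],[0.0051,0.0012],[0.0049,0.0015],[0.0049,0.002]]
12.06 [[0.0046,0.0023],[0.0045,0.0027],[0.0042,0.003],[0.0039,0.0034],[0.0037,0.0037],[0.0034,0.0039],[0.003,0.0042],[0.0027,0.0045]]
```

>>> drive_tool:
  moves:
    - [[0.0028, 0.0043, 0, 0, 0, 0, 255], [0.0026, 0.0046, 0, 0, 0, 0, 255], [0.0021, 0.0047, 0, 0, 0, 0, 255], [0.0017, 0.0049, 0, 0, 0, 0, 255], [0.0014, 0.005, 0, 0, 0, 0, 255], [0.0009, 0.0051, 0, 0, 0, 0, 255], [0.0006, 0.0052, 0, 0, 0, 0, 255], [0.0001, 0.0052, 0, 0, 0, 0, 255]]

```text
clock: 17.68
position: [512.5, -245.7, 127.6]
ee_rot: [-0.669, 0.743, -0.003, 0.002]
contact_force: [5.2, -0.8, 2.2]
gripper_width: 24.4
```

>>> drive_tool:
  moves:
    - [[-0.0003, 0.0052, 0, 0, 0, 0, 255], [-0.0007, 0.0051, 0, 0, 0, 0, 255], [-0.0011, 0.0051, 0, 0, 0, 0, 255], [-0.0016, 0.005, 0, 0, 0, 0, 255], [-0.0019, 0.0048, 0, 0, 0, 0, 255], [-0.0023, 0.0047, 0, 0, 0, 0, 255], [-0.0026, 0.0044, 0, 0, 0, 0, 255], [-0.003, 0.0043, 0, 0, 0, 0, 255]]

```text
clock: 18.35
position: [474.0, -229.3, 127.6]
ee_rot: [-0.669, 0.743, -0.002, 0.0]
contact_force: [1.7, -7.2, 4.4]
gripper_width: 24.6
```

>>> drive_tool:
  moves:
    - [[-0.0034, 0.004, 0, 0, 0, 0, 255], [-0.0036, 0.0037, 0, 0, 0, 0, 255], [-0.0039, 0.0034, 0, 0, 0, 0, 255], [-0.0042, 0.0031, 0, 0, 0, 0, 255], [-0.0044, 0.0027, 0, 0, 0, 0, 255], [-0.0047, 0.0024, 0, 0, 0, 0, 255], [-0.0048, 0.002, 0, 0, 0, 0, 255], [-0.0049, 0.0016, 0, 0, 0, 0, 255]]

```text
clock: 19.02
position: [453.4, -193.2, 127.5]
ee_rot: [-0.669, 0.743, -0.001, -0.001]
contact_force: [-1.5, -8.3, 6.2]
gripper_width: 24.5
```

```bash
python3 -c "from h import*;ck()"
```

```text
t 19.02 th 1.268 r 65.2 Frad 3.1 Ftan -7.8 z 127.5 Fz 6.2 w 24.5
```

>>> drive_tool:
  moves:
    - [[-0.0051, 0.0012, 0, 0, 0, 0, 255], [-0.0051, 0.0008, 0, 0, 0, 0, 255], [-0.0052, 0.0004, 0, 0, 0, 0, 255], [-0.0052, -0.0001, 0, 0, 0, 0, 255], [-0.0052, -0.0004, 0, 0, 0, 0, 255], [-0.0051, -0.0009, 0, 0, 0, 0, 255], [-0.005, -0.0012, 0, 0, 0, 0, 255], [-0.005, -0.0017, 0, 0, 0, 0, 255]]

```text
clock: 19.68
position: [458.0, -153.5, 127.4]
ee_rot: [-0.669, 0.743, 0.0, -0.003]
contact_force: [-4.3, -11.6, 8.1]
gripper_width: 24.5
```

>>> drive_tool:
  moves:
    - [[-0.0047, -0.0021, 0, 0, 0, 0, 255], [-0.0046, -0.0024, 0, 0, 0, 0, 255], [-0.0044, -0.0028, 0, 0, 0, 0, 255], [-0.0042, -0.0031, 0, 0, 0, 0, 255], [-0.0039, -0.0035, 0, 0, 0, 0, 255], [-0.0036, -0.0037, 0, 0, 0, 0, 255], [-0.0033, -0.004, 0, 0, 0, 0, 255], [-0.0029, -0.0043, 0, 0, 0, 0, 255]]

```text
clock: 20.35
position: [483.6, -124.9, 127.2]
ee_rot: [-0.669, 0.744, 0.003, -0.006]
contact_force: [-12.0, -7.8, 16.5]
gripper_width: 24.1
```

>>> drive_tool:
  moves:
    - [[-0.0026, -0.0045, 0, 0, 0, 0, 255], [-0.0022, -0.0047, 0, 0, 0, 0, 255], [-0.0019, -0.0049, 0, 0, 0, 0, 255], [-0.0015, -0.0049, 0, 0, 0, 0, 255], [-0.001, -0.0051, 0, 0, 0, 0, 255], [-0.0007, -0.0052, 0, 0, 0, 0, 255], [-0.0002, -0.0052, 0, 0, 0, 0, 255], [0.0002, -0.0052, 0, 0, 0, 0, 255]]

```text
clock: 21.02
position: [527.4, -116.6, 127.2]
ee_rot: [-0.669, 0.743, 0.002, -0.001]
contact_force: [-4.1, 0.8, 9.4]
gripper_width: 24.6
```

```bash
python3 -c "from h import*;ck()"
```

```text
t 21.02 th 3.193 r 64.6 Frad 0.1 Ftan -4.1 z 127.2 Fz 9.4 w 24.6
```

>>> drive_tool:
  moves:
    - [[0.0006, -0.0051, 0, 0, 0, 0, 255], [0.001, -0.0051, 0, 0, 0, 0, 255], [0.0014, -0.0051, 0, 0, 0, 0, 255], [0.0018, -0.0048, 0, 0, 0, 0, 255], [0.0022, -0.0047, 0, 0, 0, 0, 255], [0.0026, -0.0046, 0, 0, 0, 0, 255], [0.0029, -0.0043, 0, 0, 0, 0, 255], [0.0032, -0.004, 0, 0, 0, 0, 255]]

```text
clock: 21.68
position: [565.9, -137.7, 127.4]
ee_rot: [-0.669, 0.743, -0.001, 0.0]
contact_force: [-0.1, -4.4, 5.6]
gripper_width: 24.4
```

>>> drive_tool:
  moves:
    - [[0.0036, -0.0038, 0, 0, 0, 0, 255], [0.0038, -0.0035, 0, 0, 0, 0, 255], [0.0042, -0.0032, 0, 0, 0, 0, 255], [0.0043, -0.0028, 0, 0, 0, 0, 255], [0.0046, -0.0025, 0, 0, 0, 0, 255], [0.0048, -0.0021, 0, 0, 0, 0, 255], [0.0049, -0.0017, 0, 0, 0, 0, 255], [0.005, -0.0013, 0, 0, 0, 0, 255]]

```text
clock: 22.35
position: [581.9, -174.7, 127.5]
ee_rot: [-0.669, 0.743, -0.0, -0.0]
contact_force: [-2.1, -1.2, 7.9]
gripper_width: 24.3
```

>>> drive_tool:
  moves:
    - [[0.0051, -0.0009, 0, 0, 0, 0, 255], [0.0052, -0.0005, 0, 0, 0, 0, 255], [0.0052, -0.0001, 0, 0, 0, 0, 255], [0.0052, 0.0004, 0, 0, 0, 0, 255], [0.0051, 0.0007, 0, 0, 0, 0, 255], [0.0051, 0.0012, 0, 0, 0, 0, 255], [0.0049, 0.0015, 0, 0, 0, 0, 255], [0.0049, 0.002, 0, 0, 0, 0, 255]]

```text
clock: 23.02
position: [573.7, -213.0, 127.5]
ee_rot: [-0.669, 0.743, 0.0, 0.001]
contact_force: [-1.0, 3.5, 9.3]
gripper_width: 24.7
```

```bash
python3 -c "from h import*;ck()
import crank; crank.rows(11.42,13.18,.04)" | sed 's/np.float64(//g;s/)//g'
```

```text
t 23.02 th 5.132 r 65.1 Frad -2.6 Ftan -2.6 z 127.5 Fz 9.3 w 24.7
11.74 [[0.0023,0.0011],[0.0023,0.0012],[0.0023,0.0013],[0.0022,0.0014],[0.0021,0.0015],[0.0021,0.0015],[0.002,0.0017],[0.0019,0.0017]]
12.06 [[0.0019,0.0018],[0.0018,0.0019],[0.0017,0.0019],[0.0017,0.002],[0.0016,0.0021],[0.0014,0.0021],[0.0014,0.0022],[0.0013,0.0023]]
12.38 [[0.0013,0.0023],[0.0011,0.0023],[0.001,0.0024],[0.0009,0.0024],[0.0009,0.0025],[0.0007,0.0025],[0.0006,0.0025],[0.0006,0.0026]]
12.7 [[0.0004,0.0025],[0.0003,0.0026],[0.0003,0.0026],[0.0001,0.0026],[0.0,0.0026],[-0.0001,0.0026],[-0.0002,0.0026],[-0.0003,0.0026]]
13.02 [[-0.0004,0.0025],[-0.0005,0.0026],[-0.0006,0.0025],[-0.0007,0.0025],[-0.0008,0.0025],[-0.0009,0.0024],[-0.001,0.0024],[-0.0011,0.0024]]
13.18 [[-0.0012,0.0023],[-0.0012,0.0023],[-0.0014,0.0022],[-0.0015,0.0021]]
```

>>> drive_tool:
  moves:
    - [[0.0023, 0.0011, 0, 0, 0, 0, 255], [0.0023, 0.0012, 0, 0, 0, 0, 255], [0.0023, 0.0013, 0, 0, 0, 0, 255], [0.0022, 0.0014, 0, 0, 0, 0, 255], [0.0021, 0.0015, 0, 0, 0, 0, 255], [0.0021, 0.0015, 0, 0, 0, 0, 255], [0.002, 0.0017, 0, 0, 0, 0, 255], [0.0019, 0.0017, 0, 0, 0, 0, 255]]

```text
clock: 23.68
position: [561.5, -228.4, 127.5]
ee_rot: [-0.669, 0.743, -0.0, 0.002]
contact_force: [1.4, 5.1, 6.8]
gripper_width: 24.7
```

```bash
python3 -c "from h import*;ck()
import crank; crank.rows(11.74,13.18,.02)" | sed 's/np.float64(//g;s/)//g'
```

```text
t 23.68 th 5.434 r 65.3 Frad -2.8 Ftan -4.5 z 127.5 Fz 6.8 w 24.7
11.9 [[0.001,0.0009],[0.0009,0.0009],[0.0009,0.0009],[0.0009,0.001],[0.0009,0.0009],[0.0008,0.001],[0.0009,0.001],[0.0008,0.001]]
12.06 [[0.0008,0.0011],[0.0008,0.001],[0.0007,0.0011],[0.0007,0.001],[0.0008,0.0011],[0.0006,0.0011],[0.0007,0.0011],[0.0006,0.0012]]
12.22 [[0.0007,0.0011],[0.0006,0.0012],[0.0005,0.0011],[0.0006,0.0012],[0.0005,0.0012],[0.0005,0.0012],[0.0005,0.0012],[0.0004,0.0012]]
12.38 [[0.0005,0.0013],[0.0004,0.0012],[0.0004,0.0012],[0.0003,0.0013],[0.0003,0.0012],[0.0003,0.0013],[0.0003,0.0013],[0.0003,0.0013]]
12.54 [[0.0002,0.0012],[0.0002,0.0013],[0.0002,0.0013],[0.0001,0.0013],[0.0002,0.0013],[0.0001,0.0013],[0.0,0.0013],[0.0001,0.0013]]
12.7 [[0.0,0.0013],[0.0,0.0013],[0.0,0.0013],[-0.0001,0.0013],[-0.0001,0.0013],[-0.0001,0.0013],[-0.0001,0.0013],[-0.0002,0.0013]]
12.86 [[-0.0002,0.0012],[-0.0002,0.0013],[-0.0002,0.0013],[-0.0003,0.0013],[-0.0003,0.0012],[-0.0003,0.0013],[-0.0003,0.0013],[-0.0004,0.0012]]
13.02 [[-0.0004,0.0013],[-0.0004,0.0012],[-0.0004,0.0012],[-0.0005,0.0012],[-0.0005,0.0012],[-0.0005,0.0012],[-0.0005,0.0012],[-0.0006,0.0012]]
13.18 [[-0.0006,0.0011],[-0.0006,0.0012],[-0.0006,0.0011],[-0.0006,0.0012],[-0.0007,0.0011],[-0.0007,0.0011],[-0.0007,0.0011],[-0.0008,0.001]]
```

>>> drive_tool:
  moves:
    - [[0.001, 0.0009, 0, 0, 0, 0, 255], [0.0009, 0.0009, 0, 0, 0, 0, 255], [0.0009, 0.0009, 0, 0, 0, 0, 255], [0.0009, 0.001, 0, 0, 0, 0, 255]]

```text
clock: 24.02
position: [557.8, -231.6, 127.5]
ee_rot: [-0.669, 0.743, -0.001, 0.002]
contact_force: [3.6, 5.7, 6.6]
gripper_width: 25.0
```

>>> drive_tool:
  moves:
    - [[0.0009, 0.0009, 0, 0, 0, 0, 255], [0.0008, 0.001, 0, 0, 0, 0, 255]]

```text
clock: 24.18
position: [555.8, -233.1, 127.5]
ee_rot: [-0.669, 0.743, -0.001, 0.002]
contact_force: [1.9, 5.0, 6.2]
gripper_width: 24.3
```

>>> drive_tool:
  moves:
    - [[0.0009, 0.001, 0, 0, 0, 0, 255], [0.0008, 0.001, 0, 0, 0, 0, 255]]

```text
clock: 24.35
position: [553.8, -234.6, 127.5]
ee_rot: [-0.669, 0.743, -0.001, 0.002]
contact_force: [1.7, 5.2, 6.3]
gripper_width: 24.1
```

```bash
python3 -c "from h import*;ck()"
```

```text
t 24.35 th 5.586 r 65.3 Frad -3.4 Ftan -4.3 z 127.5 Fz 6.3 w 24.1
```

>>> drive_tool:
  moves:
    - [[0.0008, 0.0011, 0, 0, 0, 0, 255], [0.0008, 0.001, 0, 0, 0, 0, 255]]

```text
clock: 24.52
position: [551.6, -236.0, 127.5]
ee_rot: [-0.669, 0.743, -0.001, 0.002]
contact_force: [2.0, 5.4, 4.8]
gripper_width: 24.8
```

>>> drive_tool:
  moves:
    - [[0.0007, 0.0011, 0, 0, 0, 0, 255], [0.0007, 0.001, 0, 0, 0, 0, 255]]

```text
clock: 24.68
position: [549.6, -237.2, 127.5]
ee_rot: [-0.669, 0.743, -0.001, 0.002]
contact_force: [2.4, 4.6, 6.3]
gripper_width: 24.5
```

>>> drive_tool:
  moves:
    - [[0.0008, 0.0011, 0, 0, 0, 0, 255]]

```text
clock: 24.77
position: [548.4, -237.9, 127.5]
ee_rot: [-0.669, 0.743, -0.001, 0.002]
contact_force: [2.9, 4.4, 5.6]
gripper_width: 24.6
```

```bash
python3 -c "from h import*;ck()"
```

```text
t 24.77 th 5.682 r 65.4 Frad -2.5 Ftan -4.7 z 127.5 Fz 5.6 w 24.6
```

Still plain drag at 12.00. Going on.

>>> drive_tool:
  moves:
    - [[0.0006, 0.0011, 0, 0, 0, 0, 255], [0.0007, 0.0011, 0, 0, 0, 0, 255]]

```text
clock: 24.93
position: [546.3, -239.0, 127.6]
ee_rot: [-0.669, 0.743, -0.001, 0.002]
contact_force: [2.3, 4.8, 5.1]
gripper_width: 24.7
```

>>> drive_tool:
  moves:
    - [[0.0006, 0.0012, 0, 0, 0, 0, 255], [0.0007, 0.0011, 0, 0, 0, 0, 255]]

```text
clock: 25.1
position: [543.9, -240.1, 127.5]
ee_rot: [-0.669, 0.743, -0.001, 0.002]
contact_force: [3.6, 4.9, 5.2]
gripper_width: 24.5
```

>>> drive_tool:
  moves:
    - [[0.0006, 0.0012, 0, 0, 0, 0, 255]]

```text
clock: 25.18
position: [542.7, -240.6, 127.5]
ee_rot: [-0.669, 0.743, -0.001, 0.002]
contact_force: [4.4, 3.4, 5.4]
gripper_width: 24.3
```

```bash
python3 -c "from h import*;ck()"
```

```text
t 25.18 th 5.779 r 65.4 Frad -1.4 Ftan -5.4 z 127.5 Fz 5.4 w 24.3
```

>>> drive_tool:
  moves:
    - [[0.0005, 0.0011, 0, 0, 0, 0, 255]]

```text
clock: 25.27
position: [541.7, -241.1, 127.5]
ee_rot: [-0.669, 0.743, -0.002, 0.002]
contact_force: [4.0, 3.9, 4.8]
gripper_width: 24.5
```

>>> drive_tool:
  moves:
    - [[0.0006, 0.0012, 0, 0, 0, 0, 255]]

```text
clock: 25.35
position: [540.5, -241.6, 127.5]
ee_rot: [-0.669, 0.743, -0.002, 0.002]
contact_force: [4.0, 4.6, 5.5]
gripper_width: 24.1
```

>>> drive_tool:
  moves:
    - [[0.0005, 0.0012, 0, 0, 0, 0, 255]]

```text
clock: 25.43
position: [539.3, -242.0, 127.5]
ee_rot: [-0.669, 0.743, -0.002, 0.002]
contact_force: [3.9, 3.7, 4.4]
gripper_width: 24.9
```

>>> drive_tool:
  moves:
    - [[0.0005, 0.0012, 0, 0, 0, 0, 255]]

```text
clock: 25.52
position: [538.1, -242.4, 127.6]
ee_rot: [-0.669, 0.743, -0.002, 0.002]
contact_force: [4.7, 3.8, 4.3]
gripper_width: 24.5
```

```bash
python3 -c "from h import*;ck()"
```

```text
t 25.52 th 5.854 r 65.4 Frad -2.1 Ftan -5.6 z 127.6 Fz 4.3 w 24.5
```

>>> drive_tool:
  moves:
    - [[0.0005, 0.0012, 0, 0, 0, 0, 255], [0.0004, 0.0012, 0, 0, 0, 0, 255]]

```text
clock: 25.68
position: [535.7, -243.1, 127.6]
ee_rot: [-0.669, 0.743, -0.002, 0.002]
contact_force: [4.4, 2.8, 4.1]
gripper_width: 24.7
```

>>> drive_tool:
  moves:
    - [[0.0005, 0.0013, 0, 0, 0, 0, 255]]

```text
clock: 25.77
position: [534.4, -243.6, 127.6]
ee_rot: [-0.669, 0.743, -0.002, 0.002]
contact_force: [4.1, 3.0, 4.0]
gripper_width: 24.3
```

>>> drive_tool:
  moves:
    - [[0.0004, 0.0012, 0, 0, 0, 0, 255]]

```text
clock: 25.85
position: [533.2, -243.9, 127.5]
ee_rot: [-0.669, 0.743, -0.002, 0.002]
contact_force: [3.6, 2.9, 4.9]
gripper_width: 24.4
```

>>> drive_tool:
  moves:
    - [[0.0004, 0.0012, 0, 0, 0, 0, 255]]

```text
clock: 25.93
position: [532.0, -244.1, 127.5]
ee_rot: [-0.669, 0.743, -0.002, 0.002]
contact_force: [4.3, 2.8, 3.6]
gripper_width: 24.5
```

```bash
python3 -c "from h import*;ck()"
```

```text
t 25.93 th 5.952 r 65.4 Frad -1.8 Ftan -4.8 z 127.5 Fz 3.6 w 24.5
```

Baseline about 4.8–5.2 N, no contact at 12.24 measured.

>>> drive_tool:
  moves:
    - [[0.0003, 0.0013, 0, 0, 0, 0, 255], [0.0003, 0.0012, 0, 0, 0, 0, 255]]

```text
clock: 26.1
position: [529.6, -244.7, 127.6]
ee_rot: [-0.669, 0.743, -0.002, 0.002]
contact_force: [4.9, 2.1, 3.9]
gripper_width: 24.6
```

>>> drive_tool:
  moves:
    - [[0.0003, 0.0013, 0, 0, 0, 0, 255]]

```text
clock: 26.18
position: [528.3, -244.9, 127.6]
ee_rot: [-0.669, 0.743, -0.002, 0.002]
contact_force: [4.6, 1.8, 3.6]
gripper_width: 24.5
```

>>> drive_tool:
  moves:
    - [[0.0003, 0.0013, 0, 0, 0, 0, 255]]

```text
clock: 26.27
position: [527.0, -245.1, 127.5]
ee_rot: [-0.669, 0.743, -0.002, 0.002]
contact_force: [4.8, 1.3, 2.8]
gripper_width: 24.4
```

>>> drive_tool:
  moves:
    - [[0.0003, 0.0013, 0, 0, 0, 0, 255]]

```text
clock: 26.35
position: [525.7, -245.3, 127.5]
ee_rot: [-0.669, 0.743, -0.002, 0.002]
contact_force: [4.7, 2.9, 4.3]
gripper_width: 24.6
```

```bash
python3 -c "from h import*;ck()"
```

```text
t 26.35 th 6.05 r 65.4 Frad -2.2 Ftan -5.0 z 127.5 Fz 4.3 w 24.6
```

Still only drag at 12.33 (commanded 12.38).

>>> drive_tool:
  moves:
    - [[0.0002, 0.0012, 0, 0, 0, 0, 255], [0.0002, 0.0013, 0, 0, 0, 0, 255]]

```text
clock: 26.52
position: [523.3, -245.6, 127.5]
ee_rot: [-0.669, 0.743, -0.002, 0.002]
contact_force: [4.8, 0.8, 3.0]
gripper_width: 24.1
```

>>> drive_tool:
  moves:
    - [[0.0002, 0.0013, 0, 0, 0, 0, 255]]

```text
clock: 26.6
position: [521.9, -245.7, 127.5]
ee_rot: [-0.669, 0.743, -0.003, 0.002]
contact_force: [4.6, 1.0, 3.5]
gripper_width: 24.3
```

>>> drive_tool:
  moves:
    - [[0.0001, 0.0013, 0, 0, 0, 0, 255]]

```text
clock: 26.68
position: [520.6, -245.7, 127.5]
ee_rot: [-0.669, 0.743, -0.003, 0.002]
contact_force: [4.8, 0.2, 2.5]
gripper_width: 24.8
```

>>> drive_tool:
  moves:
    - [[0.0002, 0.0013, 0, 0, 0, 0, 255]]

```text
clock: 26.77
position: [519.4, -245.8, 127.6]
ee_rot: [-0.669, 0.743, -0.003, 0.002]
contact_force: [5.7, 1.6, 4.0]
gripper_width: 24.9
```

```bash
python3 -c "from h import*;ck()"
```

```text
t 26.77 th 6.147 r 65.5 Frad -1.5 Ftan -5.8 z 127.6 Fz 4.0 w 24.9
```

>>> drive_tool:
  moves:
    - [[0.0001, 0.0013, 0, 0, 0, 0, 255]]

```text
clock: 26.85
position: [518.0, -245.9, 127.6]
ee_rot: [-0.669, 0.743, -0.003, 0.002]
contact_force: [5.0, 0.6, 2.1]
gripper_width: 24.4
```

>>> drive_tool:
  moves:
    - [[0, 0.0013, 0, 0, 0, 0, 255]]

```text
clock: 26.93
position: [516.8, -245.8, 127.6]
ee_rot: [-0.669, 0.743, -0.003, 0.002]
contact_force: [5.4, -0.2, 3.8]
gripper_width: 24.5
```

>>> drive_tool:
  moves:
    - [[0.0001, 0.0013, 0, 0, 0, 0, 255]]

```text
clock: 27.02
position: [515.5, -245.8, 127.6]
ee_rot: [-0.669, 0.743, -0.003, 0.002]
contact_force: [5.8, 0.6, 3.3]
gripper_width: 24.7
```

>>> drive_tool:
  moves:
    - [[0, 0.0013, 0, 0, 0, 0, 255]]

```text
clock: 27.1
position: [514.2, -245.8, 127.6]
ee_rot: [-0.669, 0.743, -0.003, 0.002]
contact_force: [4.6, -1.0, 3.0]
gripper_width: 24.5
```

```bash
python3 -c "from h import*;ck()"
```

```text
t 27.1 th 6.226 r 65.5 Frad 0.8 Ftan -4.6 z 127.6 Fz 3.0 w 24.5
```

>>> drive_tool:
  moves:
    - [[0, 0.0013, 0, 0, 0, 0, 255], [0, 0.0013, 0, 0, 0, 0, 255]]

```text
clock: 27.27
position: [511.6, -245.6, 127.6]
ee_rot: [-0.669, 0.743, -0.003, 0.002]
contact_force: [5.3, -1.6, 1.9]
gripper_width: 24.7
```

>>> drive_tool:
  moves:
    - [[0, 0.0013, 0, 0, 0, 0, 255]]

```text
clock: 27.35
position: [510.3, -245.5, 127.6]
ee_rot: [-0.669, 0.743, -0.003, 0.002]
contact_force: [5.0, -0.7, 2.3]
gripper_width: 24.9
```

>>> drive_tool:
  moves:
    - [[-0.0001, 0.0013, 0, 0, 0, 0, 255]]

```text
clock: 27.43
position: [509.0, -245.3, 127.6]
ee_rot: [-0.669, 0.743, -0.003, 0.002]
contact_force: [5.3, -1.2, 2.9]
gripper_width: 24.6
```

>>> drive_tool:
  moves:
    - [[-0.0001, 0.0013, 0, 0, 0, 0, 255]]

```text
clock: 27.52
position: [507.7, -245.1, 127.6]
ee_rot: [-0.669, 0.743, -0.003, 0.002]
contact_force: [4.0, -2.0, 2.6]
gripper_width: 24.3
```

```bash
python3 -c "from h import*;ck()"
```

```text
t 27.52 th 0.043 r 65.4 Frad 1.4 Ftan -4.2 z 127.6 Fz 2.6 w 24.3
```

>>> drive_tool:
  moves:
    - [[-0.0001, 0.0013, 0, 0, 0, 0, 255]]

```text
clock: 27.6
position: [506.4, -244.9, 127.6]
ee_rot: [-0.669, 0.743, -0.003, 0.002]
contact_force: [5.7, -1.0, 2.5]
gripper_width: 24.4
```

>>> drive_tool:
  moves:
    - [[-0.0002, 0.0013, 0, 0, 0, 0, 255]]

```text
clock: 27.68
position: [505.1, -244.7, 127.6]
ee_rot: [-0.669, 0.743, -0.003, 0.002]
contact_force: [4.8, -2.1, 2.1]
gripper_width: 24.7
```

>>> drive_tool:
  moves:
    - [[-0.0002, 0.0012, 0, 0, 0, 0, 255]]

```text
clock: 27.77
position: [503.8, -244.4, 127.6]
ee_rot: [-0.669, 0.743, -0.003, 0.002]
contact_force: [5.1, -2.3, 3.4]
gripper_width: 24.6
```

>>> drive_tool:
  moves:
    - [[-0.0002, 0.0013, 0, 0, 0, 0, 255]]

```text
clock: 27.85
position: [502.5, -244.2, 127.5]
ee_rot: [-0.669, 0.743, -0.003, 0.002]
contact_force: [4.4, -3.0, 2.6]
gripper_width: 24.7
```

```bash
python3 -c "from h import*;ck()"
```

```text
t 27.85 th 0.123 r 65.5 Frad 2.0 Ftan -4.9 z 127.5 Fz 2.6 w 24.7
```

>>> drive_tool:
  moves:
    - [[-0.0002, 0.0013, 0, 0, 0, 0, 255]]

```text
clock: 27.93
position: [501.3, -243.8, 127.6]
ee_rot: [-0.669, 0.743, -0.003, 0.002]
contact_force: [4.5, -3.3, 3.6]
gripper_width: 24.4
```

>>> drive_tool:
  moves:
    - [[-0.0003, 0.0013, 0, 0, 0, 0, 255]]

```text
clock: 28.02
position: [500.0, -243.5, 127.6]
ee_rot: [-0.669, 0.743, -0.003, 0.002]
contact_force: [4.9, -3.2, 2.3]
gripper_width: 24.2
```

>>> drive_tool:
  moves:
    - [[-0.0003, 0.0012, 0, 0, 0, 0, 255]]

```text
clock: 28.1
position: [498.9, -243.2, 127.6]
ee_rot: [-0.669, 0.743, -0.003, 0.002]
contact_force: [4.7, -2.7, 2.6]
gripper_width: 24.6
```

>>> drive_tool:
  moves:
    - [[-0.0003, 0.0013, 0, 0, 0, 0, 255]]

```text
clock: 28.18
position: [497.8, -242.8, 127.6]
ee_rot: [-0.669, 0.743, -0.003, 0.002]
contact_force: [5.6, -4.8, 1.6]
gripper_width: 24.8
```

```bash
python3 -c "from h import*;ck()"
```

```text
t 28.18 th 0.198 r 65.4 Frad 2.9 Ftan -6.8 z 127.6 Fz 1.6 w 24.8
```

>>> drive_tool:
  moves:
    - [[-0.0003, 0.0013, 0, 0, 0, 0, 255]]

```text
clock: 28.27
position: [496.7, -242.5, 127.6]
ee_rot: [-0.669, 0.743, -0.003, 0.002]
contact_force: [5.9, -3.9, 1.7]
gripper_width: 24.7
```

>>> drive_tool:
  moves:
    - [[-0.0004, 0.0012, 0, 0, 0, 0, 255]]

```text
clock: 28.35
position: [495.7, -242.1, 127.6]
ee_rot: [-0.669, 0.743, -0.004, 0.002]
contact_force: [5.7, -5.2, 0.6]
gripper_width: 24.6
```

```bash
python3 -c "from h import*;ck()"
```

```text
t 28.35 th 0.232 r 65.4 Frad 3.0 Ftan -7.1 z 127.6 Fz 0.6 w 24.6
```

>>> drive_tool:
  moves:
    - [[-0.0004, 0.0013, 0, 0, 0, 0, 255]]

```text
clock: 28.43
position: [494.6, -241.7, 127.6]
ee_rot: [-0.669, 0.743, -0.004, 0.002]
contact_force: [6.8, -6.5, -0.4]
gripper_width: 24.6
```

>>> drive_tool:
  moves:
    - [[-0.0004, 0.0012, 0, 0, 0, 0, 255]]

```text
clock: 28.52
position: [493.5, -241.3, 127.6]
ee_rot: [-0.669, 0.743, -0.004, 0.002]
contact_force: [6.3, -6.9, 0.2]
gripper_width: 24.6
```

```bash
python3 -c "from h import*;ck()"
```

```text
t 28.52 th 0.267 r 65.4 Frad 4.1 Ftan -8.4 z 127.6 Fz 0.2 w 24.6
```

>>> drive_tool:
  moves:
    - [[-0.0004, 0.0012, 0, 0, 0, 0, 255]]

```text
clock: 28.6
position: [492.5, -240.9, 127.6]
ee_rot: [-0.669, 0.743, -0.004, 0.002]
contact_force: [6.5, -7.6, 0.0]
gripper_width: 24.6
```

```bash
python3 -c "from h import*;ck()"
```

```text
t 28.6 th 0.284 r 65.3 Frad 4.5 Ftan -8.9 z 127.6 Fz 0.0 w 24.6
```

>>> drive_tool:
  moves:
    - [[-0.0001, 0.0003, 0, 0, 0, 0, 255]]

```text
clock: 28.68
position: [492.2, -240.8, 127.6]
ee_rot: [-0.669, 0.743, -0.004, 0.002]
contact_force: [6.8, -7.0, -0.5]
gripper_width: 24.6
```

>>> drive_tool:
  moves:
    - [[0, 0, 0, 0, 0, 0, 255]]

```text
clock: 28.77
position: [492.2, -240.8, 127.6]
ee_rot: [-0.669, 0.743, -0.004, 0.002]
contact_force: [7.1, -6.8, -0.4]
gripper_width: 24.5
```

```bash
python3 -c "from h import*;ck()"
```

```text
t 28.77 th 0.289 r 65.4 Frad 3.6 Ftan -9.2 z 127.6 Fz -0.4 w 24.5
```

>>> drive_tool:
  moves:
    - [[0.0003, -0.0011, 0, 0, 0, 0, 255], [0.0003, -0.0011, 0, 0, 0, 0, 255], [0, 0, 0, 0, 0, 0, 255]]

```text
clock: 29.02
position: [492.3, -240.9, 127.5]
ee_rot: [-0.669, 0.743, -0.002, 0.001]
contact_force: [3.0, -4.4, 4.5]
gripper_width: 24.7
```

```bash
python3 -c "from h import*;ck()"
```

```text
t 29.02 th 0.288 r 65.4 Frad 2.9 Ftan -4.5 z 127.5 Fz 4.5 w 24.7
```

Crank held at 12.85 by friction with the push down to 4.5 N. Opening and rising.

>>> drive_tool:
  moves:
    - [[0, 0, 0, 0, 0, 0, 120], [0, 0, 0, 0, 0, 0, 60], [0, 0, 0, 0, 0, 0, 0], [0, 0, 0, 0, 0, 0, 0], [0, 0, 0, 0, 0, 0, 0], [0, 0, 0, 0, 0, 0, 0], [0, 0, 0, 0, 0, 0, 0]]

```text
clock: 29.6
position: [490.3, -239.7, 126.7]
ee_rot: [-0.669, 0.743, 0.0, -0.0]
contact_force: [-0.2, -0.1, 0.2]
gripper_width: 85.6
```

>>> drive_tool:
  moves:
    - [[0, 0, -0.01, 0, 0, 0, 0], [0, 0, -0.015, 0, 0, 0, 0], [0, 0, -0.02, 0, 0, 0, 0], [0, 0, -0.025, 0, 0, 0, 0], [0, 0, -0.025, 0, 0, 0, 0], [-0.02, 0, -0.02, 0, 0, 0, 0], [-0.03, 0, -0.01, 0, 0, 0, 0], [-0.04, 0, 0, 0, 0, 0, 0]]

```text
clock: 30.27
position: [501.2, -151.0, 255.8]
ee_rot: [-0.668, 0.744, -0.003, 0.002]
contact_force: [1.9, 0.4, 0.4]
gripper_width: 85.2
```

>>> drive_tool:
  moves:
    - [[-0.03, 0, 0, 0, 0, 0, 0], [-0.01, 0, 0, 0, 0, 0, 0], [0, 0, 0, 0, 0, 0, 0], [0, 0, 0, 0, 0, 0, 0]]

```text
clock: 30.6
position: [504.1, -110.4, 252.4]
ee_rot: [-0.67, 0.743, -0.0, 0.0]
contact_force: [-0.9, 1.1, -1.0]
gripper_width: 85.5
```

```bash
python3 - <<'E'
from h import *
import pickle
s=read_state();P=camera_params("wrist");im=get_image("wrist");pickle.dump((s,P,im),open("w6.pkl","wb"))
print(s["position"],s["contact_force"],s["clock"])
cv2.imwrite("pics/w6.png",np.clip(cv2.resize(im,(784,588),interpolation=cv2.INTER_CUBIC)*1.6,0,255).astype(np.uint8))
E
```

```text
[ 504.119259   -110.41579063  252.39789463] [-0.88830734  1.11034032 -0.95786715] 30.6
```

View pics/w6.png

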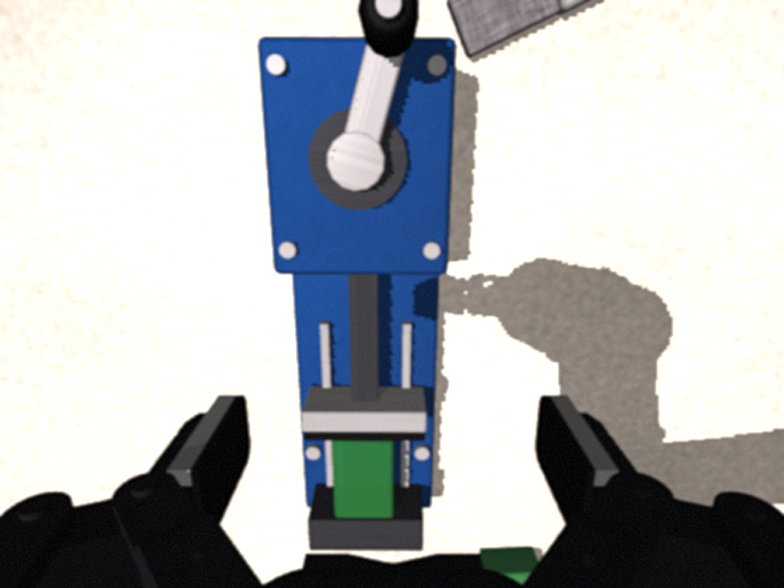

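```bash
python3 - <<'E'
from h import *
import pickle
s,P,im=pickle.load(open("w6.pkl","rb"))
k=at("wrist",388.5/1.4-.5,7.5/1.4-.5,161,P)[:2]; d=k-[517.3,-180.4]
a=np.radians(84); print(k.round(1),"crank",np.arctan2(-d@[np.sin(a),-np.cos(a)],-d@[np.cos(a),np.sin(a)]))
job_done()
E
```

```text
[ 492.6 -239.6] crank 0.29044803766332417
the job is handed in; nothing more can be done
```

The block is clamped in the bed and the job is handed in. It lies flat and lengthwise between the rails, gripped against the fence at about 44 N, and the arm is clear of everything.

- **Placing:** I took the larger of the three green blocks, the only one that measured close to 46 x 70 mm. I set it down about 48 mm from the fence and let go of it before cranking.
- **Winding:** I held the knob and wound it clockwise at about 1 rad/s through both heavy points. The push rose to about 14 N on each, with no spring-back or racing seen. I slowed to about 0.25 rad/s to feel for contact.
- **Clamping:** The jaw met the block at about 12.74 rad. I stopped at 12.85 rad with about 9.1 N at the knob against about 5.1 N of plain drag. I then eased the push to 4.5 N before opening the fingers.
- **Last checks:** The final picture shows the block tight between jaw and fence. The crank angle in it is 0.290 rad past two turns, against 0.288 before letting go, so it held. The clock stood at about 31 s.
- **Uncertain:** The grip was never measured directly. The knob force suggests about 44 N and the travel after contact about 41 N, and the force readings vary by about 0.5 N, which is about 5 N of grip.
- **Not checked:** The jar, tiles and brush were never touched, but I took no separate picture at the end to confirm where they stand.

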